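# Deal the bread rolls onto the order trays

### The arm

A 6-joint arm with a two-finger parallel gripper is mounted at the origin on the work surface. World frame = base frame: x ahead of the robot, y to its left, z up, the work surface at z = 0. Lengths are in m, angles in rad, forces in N, time in s.
With the tool pointing down it reaches from about 0.425 to 0.95 m from the base axis. Payload 3.5 kg.
Tool frame: the origin (TCP) lies at the very end of the fingers, on their centre line; the grasp point (between the pads) lies behind it (ctrl.grasp_offset is the z of the grasp point in the tool frame, in m); z points along the fingers, x is the direction in which the jaws open and shut, and the axes are right-handed (so a half turn about z gives the same grasp; the last joint's range is limited). The gripper opens to 85 mm and grips with 20 to 120 N. Pads are 22 mm wide; open, the fingers measure 114 mm over their backs; the gripper's body (76 mm by 85 mm) begins 54 mm behind the grasp point. The pads swing forward as they close: fully open they stand 13 mm farther back than shut.
Start: joints at [-1.32, 0.286, 1.577, -0, 1.279, -0.15], TCP at [0.263, -0.621, 0.231] pointing down, gripper open.
Joint ranges: [-2.77, 2.77], [-0.9, 2.22], [0.21, 2.48], [-1.53, 4.67], [0.24, 2.81], [-2.84, 2.84]. Speed limits (rad/s): [2.79, 2.79, 3.14, 3.14, 3.14, 3.14].

### API

Orientations are given as a unit quaternion [x, y, z, w].
In Python, from plant import ctrl gives the robot as it stands.
- The arm moves only by the shell command python3 -m jog 'ROWS' [FORCE]. ROWS is JSON, a list of rows, each an object with "grip": the closure, from 0 (fully open) to 1 (shut); "xyz": the shift along the tool's x, y, z in m, a list of three; "dr": the turn, a rotation vector about the tool's x, y, z in rad, a list of three. A call has 1 to 12 rows; each row is the pose to reach, as a shift and turn from the pose commanded when the call began, along the tool's axes at that moment; what a row does not reach only later rows make up. A row lasts 1/12 s, in which the tool goes at most 41.7 mm and 7.16 degrees, less where a joint would pass 70% of its speed; a pose out of reach is approached as far as the arm can. A call with a gripper value outside its range is refused whole. The fingers move at their own pace and stop on an object; FORCE is the grip in N (left out, the last holds). Time passes only in rows, so rows that repeat a pose let the fingers close. It gives the time, the measured TCP pose, the force and the opening at its end, in the units of the state.
- ctrl.get_state(): the state, without advancing time (a new reading comes with each control period).
- ctrl.read_camera(name): name is "scene" or "top" or "wrist"; returns the picture (384x512x3 uint8, red, green, blue); there is no depth.
- ctrl.get_calibration(name): a dict with "mtx" (3x3 intrinsics, pixels), "k1" (the pictures are not rectified: a ray, as slopes to the right and down, at radius r is drawn at 1 + k1 r^2 times it, then the intrinsics apply), "R" (3x3) and "t" (3): a world point X has camera coordinates R X + t; the wrist camera has in their place "hand_eye" (4x4, takes a point from camera to tool coordinates, whose origin is the TCP and whose axes are the tool frame's). Camera axes: x right, y down, z forward; pixel columns grow to the right and rows downward; lengths in m; the calibration is good to about 2 mm. A picture is of the moment at which its call begins: read the wrist's pose just before it. get_calibration takes no time and is no camera call.
- ctrl.sign_off(): hands the job in, once; it reports no verdict.
The state is a dict: "time": time; "qpos": joint angles; "dq": joint speeds; "joint_efforts": joint torques, N m; "eef_pos": TCP position; "tcp_rot": TCP orientation; "contact_force": force on the tool from outside, world axes, zero at the start; "wrist_torque": the same for the moment, N m; "opening": opening from 0.0 (shut) to 1.0 (fully open).
Only numpy, scipy, OpenCV 4.12 (cv2) and the standard library are available. Lean on these libraries where they do the work, as an engineer would, in place of code of your own. Each camera call takes 0.05 s, during which the arm holds its last target.

### The job

Pull the bread drawer out to its stop, then deal the six rolls in it onto the two or three trays set out on the counter, one to each tray in turn, finishing each round before the next begins, until all six are dealt and every tray holds the same number, one roll lying in the middle of each bay used. Then push the empty drawer fully home, and leave the other goods on the counter where they stand.

Things in the scene. Friction and masses are not known exactly. Their poses are not given: they have to be found in the camera images.
- bread_drawer (a joint): the drawer of the white bread cabinet; 0 = fully home, 0.185 m = out at its stop; slides level, towards the robot, along the -x axis of drawer_handle; light (about 1 N of friction plus light damping), no spring, stays where left; may start up to 15 mm ajar
- drawer_handle (a point): middle of the drawer's dark bar handle: round bar 11 mm thick, 130 mm long (along this point's y), 62 mm above the table, its axis 35 mm in front of the drawer front, on two thin stems near its ends (55 mm from the middle). This point's x axis points into the cabinet; opening moves it along -x
- drawer_floor (a point): middle of the drawer's inner floor, 20 mm above the table, axes as drawer_handle; moves with the drawer. Inside, the drawer is 188 mm (x) by 240 mm (y); its side walls rise to 74 mm and its front panel to 93 mm above the table. At its stop all but the rear 10 mm of it is clear of the cabinet
- cabinet: white bread cabinet, fixed: 280 mm wide (y), 244 mm deep (x), 100 mm high; origin at the centre of its underside, x axis pointing away from the robot's side (into the cabinet from its front). The front 70 mm of its top is clear; two jars stand behind
- roll1_mid (a point): a crusty bread roll, 70 mm long (its x axis), 40 mm wide and 40 mm high, slightly flat-sided so that it does not roll, 60 g, all six alike; this point is its centre, half-way up. The six start inside the drawer in two rows of three, lying along the drawer's sliding direction, about 30 mm apart sideways
- roll2_mid (a point): a crusty bread roll, 70 mm long (its x axis), 40 mm wide and 40 mm high, slightly flat-sided so that it does not roll, 60 g, all six alike; this point is its centre, half-way up. The six start inside the drawer in two rows of three, lying along the drawer's sliding direction, about 30 mm apart sideways
- roll3_mid (a point): a crusty bread roll, 70 mm long (its x axis), 40 mm wide and 40 mm high, slightly flat-sided so that it does not roll, 60 g, all six alike; this point is its centre, half-way up. The six start inside the drawer in two rows of three, lying along the drawer's sliding direction, about 30 mm apart sideways
- roll4_mid (a point): a crusty bread roll, 70 mm long (its x axis), 40 mm wide and 40 mm high, slightly flat-sided so that it does not roll, 60 g, all six alike; this point is its centre, half-way up. The six start inside the drawer in two rows of three, lying along the drawer's sliding direction, about 30 mm apart sideways
- roll5_mid (a point): a crusty bread roll, 70 mm long (its x axis), 40 mm wide and 40 mm high, slightly flat-sided so that it does not roll, 60 g, all six alike; this point is its centre, half-way up. The six start inside the drawer in two rows of three, lying along the drawer's sliding direction, about 30 mm apart sideways
- roll6_mid (a point): a crusty bread roll, 70 mm long (its x axis), 40 mm wide and 40 mm high, slightly flat-sided so that it does not roll, 60 g, all six alike; this point is its centre, half-way up. The six start inside the drawer in two rows of three, lying along the drawer's sliding direction, about 30 mm apart sideways
- tray1_bay1 (a point): -x end bay of tray1, about 80 mm (along the tray's x) by 88 mm: the point where the centre of a roll lying in the middle of the bay is, 24 mm above the tray's underside, 20 mm above its floor; axes as the tray. None if the tray is missing
- tray1_bay2 (a point): middle bay of tray1, about 80 mm (along the tray's x) by 88 mm: the point where the centre of a roll lying in the middle of the bay is, 24 mm above the tray's underside, 20 mm above its floor; axes as the tray. None if the tray is missing. Tray: aluminium, loose, 0.45 kg, 250 mm long (x), 96 mm wide, 24 mm high, walls 4 mm; bays 76 mm apart, parted by ribs 5 mm high; rolls lie across it
- tray1_bay3 (a point): +x end bay of tray1, about 80 mm (along the tray's x) by 88 mm: the point where the centre of a roll lying in the middle of the bay is, 24 mm above the tray's underside, 20 mm above its floor; axes as the tray. None if the tray is missing
- tray2_bay1 (a point): -x end bay of tray2, about 80 mm (along the tray's x) by 88 mm: the point where the centre of a roll lying in the middle of the bay is, 24 mm above the tray's underside, 20 mm above its floor; axes as the tray. None if the tray is missing
- tray2_bay2 (a point): middle bay of tray2, about 80 mm (along the tray's x) by 88 mm: the point where the centre of a roll lying in the middle of the bay is, 24 mm above the tray's underside, 20 mm above its floor; axes as the tray. None if the tray is missing. Tray: aluminium, loose, 0.45 kg, 250 mm long (x), 96 mm wide, 24 mm high, walls 4 mm; bays 76 mm apart, parted by ribs 5 mm high; rolls lie across it
- tray2_bay3 (a point): +x end bay of tray2, about 80 mm (along the tray's x) by 88 mm: the point where the centre of a roll lying in the middle of the bay is, 24 mm above the tray's underside, 20 mm above its floor; axes as the tray. None if the tray is missing
- tray3_bay1 (a point): -x end bay of tray3, about 80 mm (along the tray's x) by 88 mm: the point where the centre of a roll lying in the middle of the bay is, 24 mm above the tray's underside, 20 mm above its floor; axes as the tray. None if the tray is missing
- tray3_bay2 (a point): middle bay of tray3, about 80 mm (along the tray's x) by 88 mm: the point where the centre of a roll lying in the middle of the bay is, 24 mm above the tray's underside, 20 mm above its floor; axes as the tray. None if the tray is missing. Tray: aluminium, loose, 0.45 kg, 250 mm long (x), 96 mm wide, 24 mm high, walls 4 mm; bays 76 mm apart, parted by ribs 5 mm high; rolls lie across it
- tray3_bay3 (a point): +x end bay of tray3, about 80 mm (along the tray's x) by 88 mm: the point where the centre of a roll lying in the middle of the bay is, 24 mm above the tray's underside, 20 mm above its floor; axes as the tray. None if the tray is missing
- tub: bystander: closed flat white plastic tub 180 x 96 x 62 mm standing among the trays; origin at the centre of its underside
- jar_a: bystander: amber glass jar 72 mm across and 105 mm high, on the cabinet; origin under its centre
- jar_b: bystander: green glass jar 72 mm across and 105 mm high, on the cabinet; origin under its centre
- can: bystander: steel can 74 mm across and 110 mm high, beside the cabinet; origin under its centre

How it is judged:
By the outcome, as a careful person would: the job done as asked, in the order asked, and still so for the second after the job is handed in, with the robot touching nothing.
Of tray1, tray2, tray3 only 2 to 3 are there at a start; the rules pass over those that are not, and their reading is None.
At some moment in a run one of tray1, tray2, tray3 may be knocked a few centimetres aside while the robot is not near it.
Once in a run the grip may slacken for a moment while it holds something.
It also fails if it takes over 184 s, if anything falls off the work surface, if the arm or the gripper's body presses on something with over 40 N, if the wrist force passes 120 N, or if a joint passes its speed limit or range.

## Working session

There is one attempt and no reset: what is moved stays moved. The work goes in short steps, Python scripts to look and compute and a shell command to move; the robot and the scene stay as the last step left them, time stands still between calls to the robot, and variables do not carry over. Pictures are saved under pics/ and viewed, and the job is handed in when it is done.

```bash
ls; mkdir -p pics; python3 - <<'E'
from plant import ctrl
import cv2
s=ctrl.get_state(); print(s); print(ctrl.grasp_offset)
for n in ["scene","top","wrist"]:
    cv2.imwrite(f"pics/{n}0.png",ctrl.read_camera(n)[:,:,::-1]); print(n,ctrl.get_calibration(n))
E
```

```text
pics
{'time': 0.0, 'qpos': array([-1.32000971e+00,  2.87162394e-01,  1.57816257e+00, -9.51615829e-06,
        1.27857650e+00, -1.50005878e-01]), 'dq': array([ 0.00067183, -0.00093496,  0.00031816,  0.00175095, -0.00212901,
        0.00213569]), 'joint_efforts': array([ 4.90108978e-04, -4.05976045e+01, -2.92628288e+01, -6.54450650e-05,
        5.72283650e-03,  3.26886187e-06]), 'eef_pos': array([ 0.26320954, -0.62086642,  0.22995716]), 'tcp_rot': array([ 8.33711232e-01, -5.52199464e-01, -8.59424403e-04, -7.70759606e-04]), 'contact_force': array([-0.24532999,  0.1722314 , -0.22278975]), 'wrist_torque': array([-0.04045446,  0.06035231, -0.07264875]), 'opening': 0.9961378138732141}
-0.0187
scene {'mtx': array([[366.47318543,   0.        , 258.76119626],
       [  0.        , 366.47318543, 193.93918719],
       [  0.        ,   0.        ,   1.        ]]), 'k1': -0.10888054164307016, 'R': array([[-0.2714083 ,  0.96219039, -0.02296065],
       [ 0.61082816,  0.15376432, -0.7766888 ],
       [-0.74379197, -0.2248248 , -0.6294659 ]]), 't': array([ 0.18973667, -0.3189268 ,  1.45739969])}
top 
[... 246 characters left out ...]
      [-0.97268805, -0.03104988, -0.23003013],
       [ 0.23001766,  0.00402156, -0.97317815]]), 't': array([-0.02554253,  0.61283332,  0.95220066])}
wrist {'mtx': array([[284.40177738,   0.        , 258.39152792],
       [  0.        , 284.40177738, 191.03819506],
       [  0.        ,   0.        ,   1.        ]]), 'k1': -0.05314099690195312, 'hand_eye': array([[ 9.99999606e-01,  4.44913015e-04, -7.67892569e-04,
        -1.13634785e-04],
       [-2.23410092e-04,  9.63595772e-01,  2.67363307e-01,
        -6.77512716e-02],
       [ 8.58891448e-04, -2.67363030e-01,  9.63595492e-01,
        -1.41854010e-01],
       [ 0.00000000e+00,  0.00000000e+00,  0.00000000e+00,
         1.00000000e+00]])}
```

View pics/top0.png

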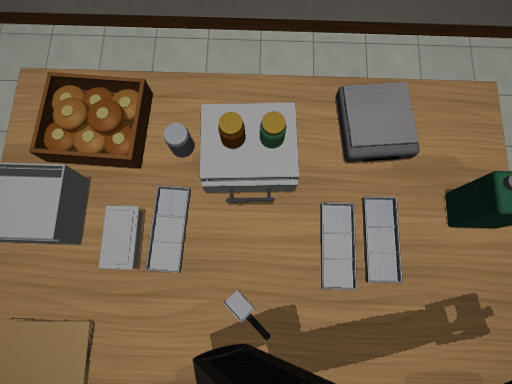

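View pics/scene0.png

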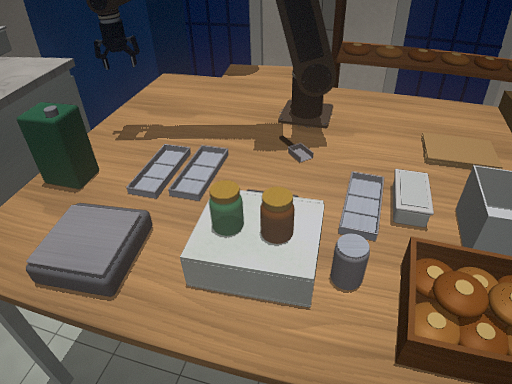

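View pics/wrist0.png

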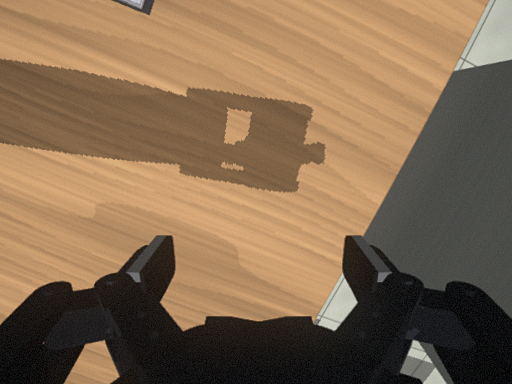

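The top view shows three trays near pixels (170,229), (338,246) and (381,240). The tub is at (120,237), the cabinet at (249,145) with its handle at (250,200), and the can at (178,138). In the scene view the tray and tub order is mirrored. The wrist view shows mostly table, with a tray corner at the upper left.

```bash
cat > h.py <<'E'
import numpy as np, cv2
from plant import ctrl
from scipy.spatial.transform import Rotation as Ro
def cam(n,st=None):
    c=ctrl.get_calibration(n)
    if n!="wrist": return c["mtx"],c["k1"],np.array(c["R"]),np.array(c["t"])
    st=st or ctrl.get_state()
    Tt=np.eye(4);Tt[:3,:3]=Ro.from_quat(st["tcp_rot"]).as_matrix();Tt[:3,3]=st["eef_pos"]
    W=np.linalg.inv(Tt@c["hand_eye"]); return c["mtx"],c["k1"],W[:3,:3],W[:3,3]
def ray(C,uv):
    m,k,R,t=C
    p=cv2.undistortPoints(np.array(uv,float).reshape(-1,1,2),m,np.array([k,0,0,0,0.])).reshape(-1,2)
    d=np.c_[p,np.ones(len(p))]@R
    return -R.T@t,d
def onz(C,uv,z):
    o,d=ray(C,uv); return o+d*((z-o[2])/d[:,2])[:,None]
def proj(C,X):
    m,k,R,t=C
    return cv2.projectPoints(np.array(X,float).reshape(-1,3),cv2.Rodrigues(R)[0],t,m,np.array([k,0,0,0,0.]))[0].reshape(-1,2)
def snap(n,name=None):
    st=ctrl.get_state(); im=ctrl.read_camera(n)
    if name: cv2.imwrite(f"pics/{name}.png",im[:,:,::-1])
    return im,cam(n,st)
def go(target,yaw=None,st=None):
    """shift in tool axes to world target; yaw = desired tool-x direction angle in world (tool down), mod pi"""
    st=st or ctrl.get_state()
    r=Ro.from_quat(st["tcp_rot"]); R=r.as_matrix()
    d=R.T@(np.array(target)-st["eef_pos"])
    out=[d]
    if yaw is not None:
        best=None
        for k in range(-2,3):
            a=yaw+k*np.pi
            x=np.array([np.cos(a),np.sin(a),0]);z=np.array([0,0,-1.]);y=np.cross(z,x)
            dr=(r.inv()*Ro.from_matrix(np.c_[x,y,z])).as_rotvec()
            if best is None or np.linalg.norm(dr)<np.linalg.norm(best): best=dr
        out.append(best)
    return out
E
python3 - <<'E'
import cv2
im=cv2.imread("pics/top0.png")
a=cv2.resize(im[170:300,90:250],None,fx=5,fy=4.5,interpolation=cv2.INTER_CUBIC)
cv2.imwrite("pics/topA.png",a)
a=cv2.resize(im[90:300,190:410],None,fx=3.4,fy=2.8,interpolation=cv2.INTER_CUBIC)
cv2.imwrite("pics/topB.png",a)
E
```

```text
(no output)
```

View pics/topA.png

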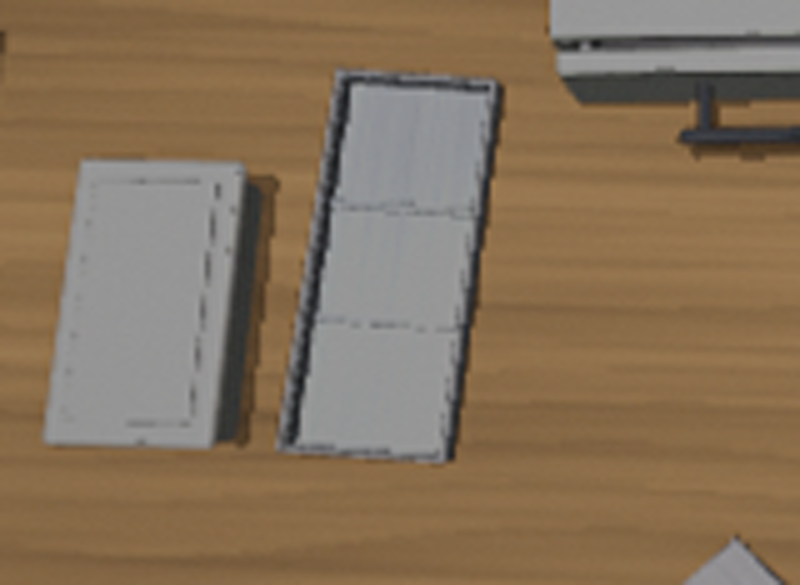

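View pics/topB.png

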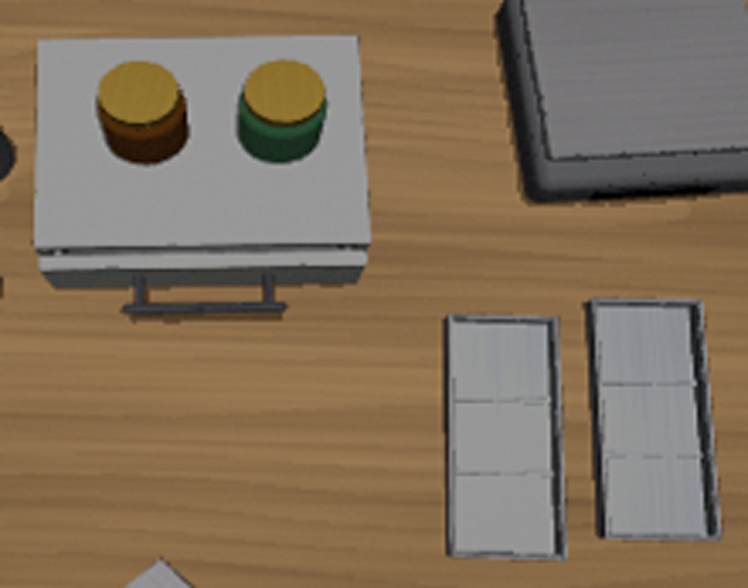

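The crops show all three trays with their long axis roughly along world x, each with three bays. The drawer is slightly ajar, and the handle bar is dark at about pixel row 200, columns 226–274. Next I measure them.

```bash
cat >> h.py <<'E'
BOX=dict(A=(140,165,195,290),B=(310,185,359,300),C=(358,185,410,300),tub=(95,195,143,280))
def tray(im,C,box=None,z=0.024,thr=38):
    """minAreaRect of grey component in box, cast at z. returns centre,yaw(long axis),size"""
    sat=(im.max(2).astype(int)-im.min(2))
    m=(sat<thr).astype(np.uint8)
    if box is not None:
        mm=np.zeros_like(m);mm[box[1]:box[3],box[0]:box[2]]=1;m&=mm
    n,l,s,c=cv2.connectedComponentsWithStats(m)
    i=1+np.argmax(s[1:,4])
    cs,_=cv2.findContours((l==i).astype(np.uint8),cv2.RETR_EXTERNAL,cv2.CHAIN_APPROX_NONE)
    p=max(cs,key=len).reshape(-1,2).astype(float)
    X=onz(C,p,z)[:,:2]
    (cx,cy),(w,h),a=cv2.minAreaRect(X.astype(np.float32))
    b=cv2.boxPoints(((cx,cy),(w,h),a)); e=[b[1]-b[0],b[2]-b[1]]; e=max(e,key=np.linalg.norm)
    yaw=np.arctan2(e[1],e[0]); yaw=(yaw+np.pi/2)%np.pi-np.pi/2
    return np.round([cx,cy],4),round(float(yaw),4),sorted([round(w,4),round(h,4)]),s[i]
E
python3 - <<'E'
from h import *
im,C=snap("top"); print("campos",(-C[2].T@C[3]).round(3))
for k,b in BOX.items(): print(k,tray(im,C,b,0.062 if k=="tub" else 0.02))
for th in (28,50): print(th,[tray(im,C,BOX[k],thr=th)[:3] for k in "ABC"])
# handle: dark
g=im.max(2).astype(int)
m=np.zeros(g.shape,np.uint8); m[192:206,220:282]=(g[192:206,220:282]<95)
ys,xs=np.nonzero(m); 
for r in range(192,206): 
    x=np.nonzero(m[r])[0]; print(r,len(x),x.min() if len(x) else 0,x.max() if len(x) else 0)
#cabinet
sat=(im.max(2).astype(int)-im.min(2)); m=((sat<30)&(g>110)).astype(np.uint8); 
mm=np.zeros_like(m); mm[95:192,195:303]=1; m&=mm
cs,_=cv2.findContours(m,cv2.RETR_EXTERNAL,cv2.CHAIN_APPROX_NONE); c=max(cs,key=cv2.contourArea)
hull=cv2.convexHull(c).reshape(-1,2); ap=cv2.approxPolyDP(hull.astype(np.float32).reshape(-1,1,2),3,True).reshape(-1,2)
print(np.c_[ap,onz(C,ap,0.1)[:,:2].round(3)])
E
```

```text
campos [ 0.378 -0.01   1.068]
A (array([0.5168, 0.2487]), -0.0447, [0.104, 0.2552], array([ 145,  185,   46,   88, 3027], dtype=int32))
B (array([ 0.4824, -0.2502]), -0.0003, [0.1028, 0.2541], array([ 320,  202,   37,   88, 3073], dtype=int32))
C (array([ 0.5048, -0.3781]), 0.0084, [0.1065, 0.2544], array([ 362,  196,   41,   88, 3125], dtype=int32))
tub (array([0.4817, 0.3689]), 0.032, [0.1127, 0.18], array([  98,  205,   45,   65, 2449], dtype=int32))
28 [(array([0.5162, 0.2477]), -0.0455, [0.1027, 0.2526]), (array([ 0.4823, -0.2508]), -0.0104, [0.1004, 0.2528]), (array([ 0.5049, -0.3767]), 0.0082, [0.1048, 0.2522])]
50 [(array([0.5162, 0.2471]), -0.0472, [0.1052, 0.255]), (array([ 0.4823, -0.2494]), -0.0022, [0.1033, 0.2543]), (array([ 0.5045, -0.3767]), 0.0109, [0.1065, 0.2541])]
192 23 220 270
193 8 230 270
194 8 230 270
195 8 230 270
196 8 230 270
197 9 229 270
198 45 229 273
199 49 226 274
200 48 226 273
201 47 226 272
202 45 228 272
203 45 228 272
204 6 229 242
205 0 0 0
[[ 2.94e+02  1.02e+02  8.91e-01 -1.11e-01]
 [ 2.98e+02  1.76e+02  6.63e-01 -1.24e-01]
 [ 2.00e+02  1.78e+02  6.48e-01  1.52e-01]
 [ 2.01e+02  1.04e+02  8.76e-01  1.64e-01]]
```

```bash
python3 - <<'E'
from h import *
C=cam("top")
p=onz(C,[(226,200.2),(274,199.8),(250,200),(230,195),(270,195)],0.062);print(p.round(4))
# check w/ scene: where handle would be hidden; skip
s=ctrl.get_state(); print(Ro.from_quat(s["tcp_rot"]).as_matrix().round(3))
yaw=0.045
R=Ro.from_quat(s["tcp_rot"]).as_matrix()
for t in ([0.5,-0.05,0.25],): print(go(t,yaw))
E
```

```text
[[ 0.5951  0.0786  0.062 ]
 [ 0.6006 -0.0596  0.062 ]
 [ 0.5978  0.0095  0.062 ]
 [ 0.6108  0.0678  0.062 ]
 [ 0.6145 -0.0477  0.062 ]]
[[ 0.39  -0.921 -0.   ]
 [-0.921 -0.39   0.001]
 [-0.001 -0.    -1.   ]]
[array([-0.43349927, -0.4407711 , -0.0188177 ]), array([-1.09156617e-03,  1.12887051e-03, -1.21496720e+00])]
```

The handle's middle is at about (0.598, 0.010, 0.062) with a yaw of about 0.04 rad. Its measured length of 138 mm, against 130 mm given, is acceptable at this pixel size. I'll move to above the handle.

```bash
python3 -c "
from h import *
print(go([0.598,0.0095,0.16],0.04))"
python3 -m jog '[{"grip":0.7,"xyz":[-0.45,-0.554,0.0],"dr":[0,0,-1.215]},{"grip":0.7,"xyz":[-0.45,-0.554,0.0],"dr":[0,0,-1.215]},{"grip":0.7,"xyz":[-0.45,-0.554,0.0],"dr":[0,0,-1.215]},{"grip":0.7,"xyz":[-0.45,-0.554,0.0],"dr":[0,0,-1.215]},{"grip":0.7,"xyz":[-0.45,-0.554,0.0],"dr":[0,0,-1.215]},{"grip":0.7,"xyz":[-0.45,-0.554,0.0],"dr":[0,0,-1.215]},{"grip":0.7,"xyz":[-0.45,-0.554,0.0],"dr":[0,0,-1.215]},{"grip":0.7,"xyz":[-0.45,-0.554,0.0],"dr":[0,0,-1.215]},{"grip":0.7,"xyz":[-0.45,-0.554,0.0],"dr":[0,0,-1.215]},{"grip":0.7,"xyz":[-0.45,-0.554,0.0],"dr":[0,0,-1.215]},{"grip":0.7,"xyz":[-0.45,-0.554,0.0],"dr":[0,0,-1.215]},{"grip":0.7,"xyz":[-0.45,-0.554,0.0],"dr":[0,0,-1.215]}]' 40; python3 -c "
from h import *
print(go([0.58,0.0095,0.23],0.04))"
```

```text
[array([-0.44991426, -0.55419791,  0.07123316]), array([-1.08817674e-03,  1.13100986e-03, -1.20996720e+00])]
time: 1.2
eef_pos: [0.4982, -0.1778, 0.2314]
tcp_rot: [1.0, 0.023, 0.0, 0.0]
contact_force: [0.3, -0.1, 0.6]
opening: 0.295
[array([ 0.09018425, -0.18339877,  0.00137094]), array([ 0.00019636, -0.00027978,  0.00505135])]
```

```bash
python3 -m jog '[{"grip":0.7,"xyz":[0.108,-0.183,0.03]},{"grip":0.7,"xyz":[0.108,-0.183,0.03]},{"grip":0.7,"xyz":[0.108,-0.183,0.03]},{"grip":0.7,"xyz":[0.108,-0.183,0.03]},{"grip":0.7,"xyz":[0.108,-0.183,0.03]},{"grip":0.7,"xyz":[0.108,-0.183,0.03]},{"grip":0.7,"xyz":[0.108,-0.183,0.03]}]'; python3 -c "
from h import *
im,C=snap('wrist','w1'); print(go([0.598,0.0095,0.09],0.04)); print(proj(C,[0.598,0.0095,0.062]),proj(C,[0.5954,0.0745,0.062]))"
```

```text
[array([ 0.10590611, -0.1752147 ,  0.14254979]), array([-0.00494558, -0.00277847,  0.01024581])]
[[368.54954169  -6.01747597]] [[372.97628353 -79.46078494]]invalid input at $[0]: expected keys grip, xyz, dr
```

View pics/w1.png

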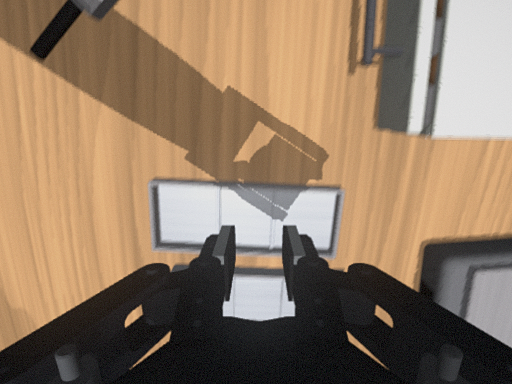

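The move was refused because "dr" is required in every row. The picture shows tray B at (245,215) and the handle bar at column 369, against a predicted 368.5, which agrees.

```bash
python3 -m jog '[{"grip":0.7,"xyz":[0.108,-0.18,0.05],"dr":[0,0,0.01]},{"grip":0.7,"xyz":[0.108,-0.18,0.05],"dr":[0,0,0.01]},{"grip":0.7,"xyz":[0.108,-0.18,0.05],"dr":[0,0,0.01]},{"grip":0.7,"xyz":[0.108,-0.18,0.05],"dr":[0,0,0.01]},{"grip":0.7,"xyz":[0.108,-0.18,0.05],"dr":[0,0,0.01]},{"grip":0.7,"xyz":[0.108,-0.18,0.05],"dr":[0,0,0.01]},{"grip":0.7,"xyz":[0.108,-0.18,0.05],"dr":[0,0,0.01]}]'; python3 -c "
from h import *
im,C=snap('wrist','w2'); print(go([0.598,0.0095,0.042],0.04)); print(proj(C,[0.598,0.0095,0.062]),proj(C,[0.5954,0.0745,0.062]))"
```

```text
time: 1.83
eef_pos: [0.5974, 0.0072, 0.1798]
tcp_rot: [1.0, 0.02, -0.001, -0.0]
contact_force: [-0.5, 0.0, -0.5]
opening: 0.303
[array([ 0.00111475, -0.0039798 ,  0.13854876]), array([ 0.00022103,  0.00170984, -0.00264983])]
[[259.46393566 184.63642724]] [[259.48582183 113.28838893]]
```

View pics/w2.png

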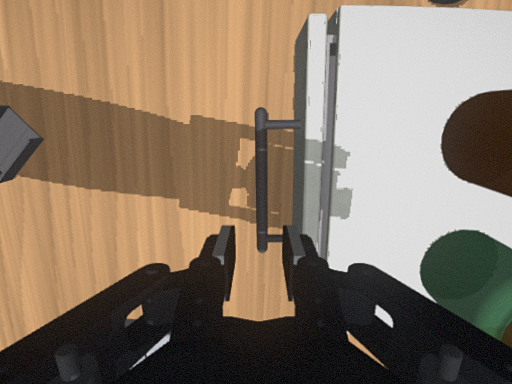

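The bar runs from (261,110) to (263,249). I'll cast that and go down.

```bash
python3 -c "
from h import *
st=ctrl.get_state();C=cam('wrist',st)
p=onz(C,[(261,110),(262.5,249),(262,180)],0.062);print(p.round(4), np.linalg.norm(p[0]-p[1]))
print(onz(C,[(325,20),(325,255)],0.093))
print(go([p[2][0],p[2][1],0.043],0.035))"
```

```text
[[ 0.5967  0.0756  0.062 ]
 [ 0.6036 -0.0592  0.062 ]
 [ 0.6002  0.0122  0.062 ]] 0.13503147592094827
[[ 0.64077053  0.14146404  0.093     ]
 [ 0.65890534 -0.04737582  0.093     ]]
[array([ 0.00339261, -0.00655571,  0.13754429]), array([0.0002253 , 0.00170928, 0.00235017])]
```

```bash
python3 -m jog '[{"grip":0.7,"xyz":[0.004,-0.003,0.04],"dr":[0,0,-0.01]},{"grip":0.7,"xyz":[0.004,-0.003,0.08],"dr":[0,0,-0.01]},{"grip":0.7,"xyz":[0.004,-0.003,0.12],"dr":[0,0,-0.01]},{"grip":0.7,"xyz":[0.004,-0.003,0.137],"dr":[0,0,-0.01]},{"grip":0.7,"xyz":[0.004,-0.003,0.137],"dr":[0,0,-0.01]},{"grip":1,"xyz":[0.004,-0.003,0.137],"dr":[0,0,-0.01]},{"grip":1,"xyz":[0.004,-0.003,0.137],"dr":[0,0,-0.01]},{"grip":1,"xyz":[0.004,-0.003,0.137],"dr":[0,0,-0.01]},{"grip":1,"xyz":[0.004,-0.003,0.137],"dr":[0,0,-0.01]}]' 40
```

```text
time: 2.63
eef_pos: [0.6039, 0.0056, 0.0477]
tcp_rot: [1.0, 0.022, 0.003, 0.001]
contact_force: [0.8, 0.4, 7.8]
opening: 0.109
```

```bash
python3 -m jog '[{"grip":1,"xyz":[-0.012,0,0],"dr":[0,0,0]},{"grip":1,"xyz":[-0.03,0,0],"dr":[0,0,0]},{"grip":1,"xyz":[-0.05,0,0],"dr":[0,0,0]},{"grip":1,"xyz":[-0.07,0,0],"dr":[0,0,0]},{"grip":1,"xyz":[-0.09,0,0],"dr":[0,0,0]},{"grip":1,"xyz":[-0.11,0,0],"dr":[0,0,0]},{"grip":1,"xyz":[-0.13,0,0],"dr":[0,0,0]},{"grip":1,"xyz":[-0.14,0,0],"dr":[0,0,0]},{"grip":1,"xyz":[-0.15,0,0],"dr":[0,0,0]}]' 40
python3 -m jog '[{"grip":1,"xyz":[-0.008,0,0],"dr":[0,0,0]},{"grip":1,"xyz":[-0.016,0,0],"dr":[0,0,0]},{"grip":1,"xyz":[-0.022,0,0],"dr":[0,0,0]},{"grip":1,"xyz":[-0.026,0,0],"dr":[0,0,0]}]' 40; python3 -c "
from plant import ctrl
print(ctrl.get_state()['qpos'])"
```

```text
time: 3.38
eef_pos: [0.4541, -0.002, 0.0476]
tcp_rot: [1.0, 0.022, 0.004, 0.003]
contact_force: [2.2, -4.6, 7.6]
opening: 0.109
time: 3.72
eef_pos: [0.4286, -0.0033, 0.0476]
tcp_rot: [1.0, 0.022, 0.004, 0.003]
contact_force: [1.1, -4.6, 8.9]
opening: 0.113
[-0.24353555 -0.01960162  2.29446962 -0.00420515  0.85702295 -0.28524499]
```

```bash
python3 -m jog '[{"grip":1,"xyz":[-0.004,0,0],"dr":[0,0,0]},{"grip":1,"xyz":[-0.008,0,0],"dr":[0,0,0]},{"grip":1,"xyz":[-0.011,0,0],"dr":[0,0,0]},{"grip":1,"xyz":[-0.011,0,0],"dr":[0,0,0]}]' 40; python3 -c "
from plant import ctrl
print(ctrl.get_state()['qpos'])"
```

```text
time: 4.05
eef_pos: [0.4219, -0.0037, 0.0478]
tcp_rot: [1.0, 0.021, 0.011, 0.003]
contact_force: [14.8, -2.6, -5.8]
opening: 0.116
[-2.50537623e-01 -4.38671724e-02  2.31775859e+00  3.90193377e-04
  8.45081525e-01 -2.92890641e-01]
```

The drawer reached its stop: reaction force 15 N, total travel 182 mm. I'll release, rise and turn.

```bash
python3 -m jog '[{"grip":0.7,"xyz":[0.004,0,0],"dr":[0,0,0]},{"grip":0.7,"xyz":[0.004,0,0],"dr":[0,0,0]},{"grip":0.7,"xyz":[0.004,0,-0.02],"dr":[0,0,0]},{"grip":0.7,"xyz":[0.004,0,-0.06],"dr":[0,0,0]},{"grip":0.7,"xyz":[0.01,0,-0.1],"dr":[0,0,0]},{"grip":0.4,"xyz":[0.03,0,-0.14],"dr":[0,0,0.125]},{"grip":0.4,"xyz":[0.05,0,-0.18],"dr":[0,0,0.25]},{"grip":0.4,"xyz":[0.05,0,-0.2],"dr":[0,0,0.37]},{"grip":0.4,"xyz":[0.05,0,-0.2],"dr":[0,0,0.49]},{"grip":0.4,"xyz":[0.05,0,-0.2],"dr":[0,0,0.61]},{"grip":0.4,"xyz":[0.05,0,-0.2],"dr":[0,0,0.73]},{"grip":0.4,"xyz":[0.05,0,-0.2],"dr":[0,0,0.85]}]' 40; python3 -c "
from h import *
print(go([0.48,0.0,0.25],0.05+np.pi/2), ctrl.get_state()['qpos'])
snap('wrist','w3');snap('top','t3')"
```

```text
time: 5.05
eef_pos: [0.4635, 0.0008, 0.2439]
tcp_rot: [0.919, -0.395, -0.001, 0.0]
contact_force: [-0.3, -1.7, -0.3]
opening: 0.602
[array([ 0.01193336, -0.01138602, -0.00610524]), array([1.56489332e-03, 4.70418128e-04, 7.08185565e-01])] [-2.17354229e-01 -2.06489338e-01  2.06216990e+00 -5.39157259e-04
  1.28742622e+00  5.95407516e-01]
```

View pics/w3.png

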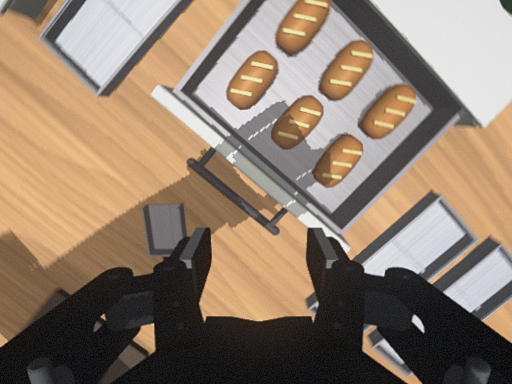

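View pics/t3.png

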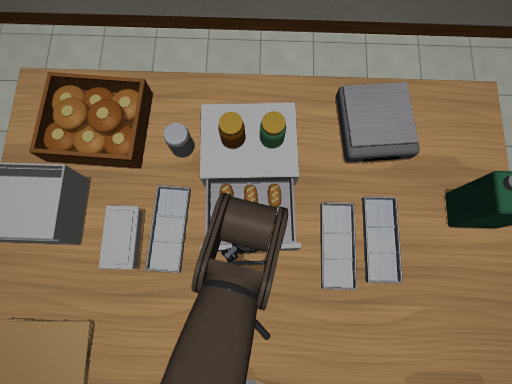

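The wrist view shows all six rolls, in a back row at (302,25), (347,70), (388,111) and a front row at (251,80), (297,122), (339,161). The top view shows the trays unmoved.

```bash
python3 -m jog '[{"grip":0.3,"xyz":[0.0,-0.02,0],"dr":[0,0,0.12]},{"grip":0.3,"xyz":[0.005,-0.02,0],"dr":[0,0,0.24]},{"grip":0.3,"xyz":[0.01,-0.02,0],"dr":[0,0,0.36]},{"grip":0.3,"xyz":[0.01,-0.02,0],"dr":[0,0,0.48]},{"grip":0.3,"xyz":[0.01,-0.02,0],"dr":[0,0,0.6]},{"grip":0.3,"xyz":[0.01,-0.02,0],"dr":[0,0,0.71]},{"grip":0.3,"xyz":[0.01,-0.02,0],"dr":[0,0,0.71]}]' 40
cat >> h.py <<'E'
def rolls(im,C,z=0.04,minA=250):
    """brown blobs -> mid-height plane rectangles"""
    hsv=cv2.cvtColor(im,cv2.COLOR_RGB2HSV)
    m=cv2.inRange(hsv,(5,110,40),(24,255,255))
    m&=~cv2.inRange(hsv,(0,0,0),(0,0,0))
    return m
E
python3 - <<'E'
from h import *
im,C=snap('wrist','w4'); 
h=cv2.cvtColor(im,cv2.COLOR_RGB2HSV)
for u,v in proj(C,[[0.5,0,0.06],[0.45,0.2,0]]): print(u,v)
X=onz(C,[(256,60)],0.04); print(X, go([0.5,0,0.25],0.05+np.pi/2))
E
```

```text
time: 5.73
eef_pos: [0.4853, 0.0079, 0.2438]
tcp_rot: [0.727, -0.687, -0.0, 0.0]
contact_force: [0.5, -0.3, 0.3]
opening: 0.699
266.261646037228 159.9396374758574
121.42138064447272 180.55614690770096
[[0.60997349 0.01800007 0.04      ]] [array([ 0.00881542, -0.0141326 , -0.0060785 ]), array([1.07368303e-03, 7.17577560e-05, 9.50861254e-03])]
```

View pics/w4.png

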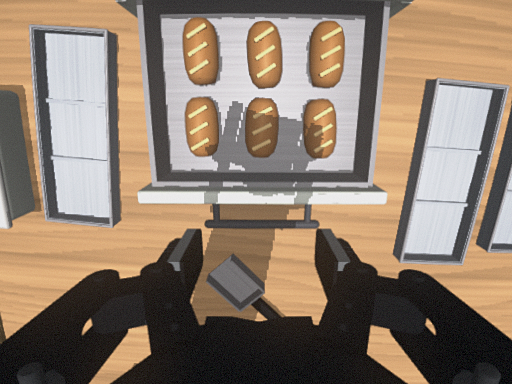

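This view shows the back row of rolls at (200,50), (264,55), (326,54) and the front row at (201,127), (262,127), (320,128), with trays A and B on either side.

```bash
cat >> h.py <<'E'
def rolls(im,C,z=0.045,box=(150,0,378,186),amin=400):
    sat=(im.max(2).astype(int)-im.min(2))
    m=((sat>45)&(sat*2>im.max(2))).astype(np.uint8); mm=np.zeros_like(m); mm[box[1]:box[3],box[0]:box[2]]=1; m&=mm
    cs,_=cv2.findContours(m,cv2.RETR_EXTERNAL,cv2.CHAIN_APPROX_NONE)
    out=[]
    for c in cs:
        if cv2.contourArea(c)<amin: continue
        p=c.reshape(-1,2).astype(float)
        X=onz(C,p,z)[:,:2]
        (cx,cy),(w,h),a=cv2.minAreaRect(X.astype(np.float32))
        b=cv2.boxPoints(((cx,cy),(w,h),a)); e=max([b[1]-b[0],b[2]-b[1]],key=np.linalg.norm)
        yaw=(np.arctan2(e[1],e[0])+np.pi/2)%np.pi-np.pi/2
        out.append([*p.mean(0).round(0),round(cx,4),round(cy,4),round(yaw,3),round(max(w,h),3),round(min(w,h),3)])
    return out
E
python3 - <<'E'
from h import *
im=cv2.imread('pics/w4.png')[:,:,::-1]; st=ctrl.get_state(); C=cam('wrist',st)
for r in rolls(im,C): print(*r)
print('A',tray(im,C,(25,15,125,230))); print('B',tray(im,C,(395,70,515,268)))
for r in ("A","B","C"): pass
E
```

```text
320.0 130.0 0.5386 -0.0612 0.126 0.066 0.035
261.0 124.0 0.5351 0.008 0.024 0.066 0.036
202.0 131.0 0.532 0.0782 0.053 0.066 0.037
326.0 51.0 0.6205 -0.0595 0.099 0.068 0.037
264.0 55.0 0.6154 0.0099 0.076 0.069 0.036
201.0 53.0 0.6152 0.0806 0.072 0.068 0.037
A (array([0.5152, 0.244 ]), -0.0398, [0.1098, 0.2524], array([   29,    24,    92,   204, 16174], dtype=int32))
B (array([ 0.4834, -0.245 ]), 0.0035, [0.111, 0.252], array([  395,    78,   114,   187, 14365], dtype=int32))
```

Rolls measure 66–69 × 36 mm on a regular grid 70 × 81 mm, which is consistent. I'll take the front-right roll first.

```bash
python3 -c "
from h import *
print(go([0.5375,-0.061,0.12],0.07+np.pi/2));print(go([0.5375,-0.061,0.024],0.07+np.pi/2))"
```

```text
[array([ 0.07194768, -0.04807785,  0.12388029]), array([ 1.07291266e-03,  8.24908871e-05, -1.04913855e-02])]
[array([ 0.07195506, -0.04818089,  0.21988024]), array([ 1.07291266e-03,  8.24908871e-05, -1.04913855e-02])]
```

```bash
python3 -m jog '[{"grip":0.3,"xyz":[0.03,-0.02,0.02],"dr":[0,0,-0.01]},{"grip":0.3,"xyz":[0.06,-0.04,0.04],"dr":[0,0,-0.01]},{"grip":0.3,"xyz":[0.072,-0.048,0.08],"dr":[0,0,-0.01]},{"grip":0.3,"xyz":[0.072,-0.048,0.12],"dr":[0,0,-0.01]},{"grip":0.3,"xyz":[0.072,-0.048,0.15],"dr":[0,0,-0.01]},{"grip":0.3,"xyz":[0.072,-0.048,0.19],"dr":[0,0,-0.01]},{"grip":0.3,"xyz":[0.072,-0.048,0.22],"dr":[0,0,-0.01]},{"grip":0.3,"xyz":[0.072,-0.048,0.22],"dr":[0,0,-0.01]},{"grip":1,"xyz":[0.072,-0.048,0.22],"dr":[0,0,-0.01]},{"grip":1,"xyz":[0.072,-0.048,0.22],"dr":[0,0,-0.01]},{"grip":1,"xyz":[0.072,-0.048,0.22],"dr":[0,0,-0.01]},{"grip":1,"xyz":[0.072,-0.048,0.22],"dr":[0,0,-0.01]}]' 40; python3 -c "
from h import *
snap('wrist','w5');snap('scene','s5')"
```

```text
time: 6.78
eef_pos: [0.5388, -0.0613, 0.0254]
tcp_rot: [0.731, -0.683, 0.001, -0.001]
contact_force: [0.5, -0.2, 5.3]
opening: 0.459
```

View pics/w5.png

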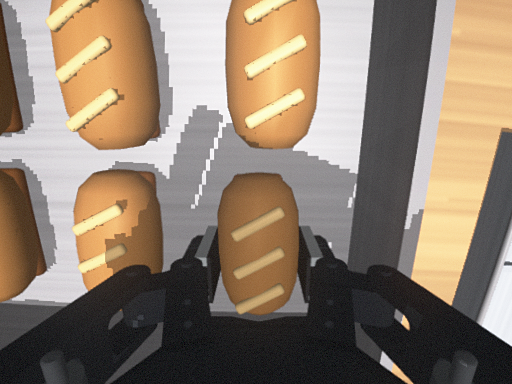

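Roll 1 is held (opening 39 mm), and the view shows it centred between the pads. I'll lift it and turn it towards tray B.

```bash
python3 -c "
from h import *
print(go([0.558,-0.22,0.17],0.0))"
```

```text
[array([ 0.15980242, -0.00881451, -0.14445985]), array([-1.18327894e-03, -2.62339536e-03, -1.50324964e+00])]
```

```bash
python3 -m jog '[{"grip":1,"xyz":[0,0,-0.04],"dr":[0,0,0]},{"grip":1,"xyz":[0,0,-0.08],"dr":[0,0,0]},{"grip":1,"xyz":[0.01,-0.005,-0.12],"dr":[0,0,-0.12]},{"grip":1,"xyz":[0.03,-0.009,-0.145],"dr":[0,0,-0.24]},{"grip":1,"xyz":[0.06,-0.009,-0.145],"dr":[0,0,-0.36]},{"grip":1,"xyz":[0.09,-0.009,-0.145],"dr":[0,0,-0.48]},{"grip":1,"xyz":[0.12,-0.009,-0.145],"dr":[0,0,-0.6]},{"grip":1,"xyz":[0.15,-0.009,-0.145],"dr":[0,0,-0.72]},{"grip":1,"xyz":[0.16,-0.009,-0.145],"dr":[0,0,-0.84]},{"grip":1,"xyz":[0.16,-0.009,-0.145],"dr":[0,0,-0.96]},{"grip":1,"xyz":[0.16,-0.009,-0.145],"dr":[0,0,-1.08]},{"grip":1,"xyz":[0.16,-0.009,-0.145],"dr":[0,0,-1.2]}]' 40;  python3 -m jog '[{"grip":1,"xyz":[0,0,0],"dr":[0,0,-0.12]},{"grip":1,"xyz":[0,0,0],"dr":[0,0,-0.24]},{"grip":1,"xyz":[0,0,0],"dr":[0,0,-0.303]},{"grip":1,"xyz":[0,0,0],"dr":[0,0,-0.303]}]' 40; python3 -c "
from h import *
snap('wrist','w6');snap('top','t6'); print(go([0.558,-0.251,0.03],0.0))"
```

```text
time: 7.88
eef_pos: [0.5559, -0.2198, 0.1675]
tcp_rot: [0.989, -0.149, -0.002, -0.001]
contact_force: [-0.5, -1.1, -0.6]
opening: 0.461
time: 8.22
eef_pos: [0.5561, -0.2193, 0.1678]
tcp_rot: [1.0, 0.0, -0.001, -0.001]
contact_force: [-0.4, -0.2, -0.1]
opening: 0.459
[array([0.00191415, 0.03172239, 0.13815272]), array([-0.00124741,  0.00202717, -0.0031203 ])]
```

View pics/w6.png

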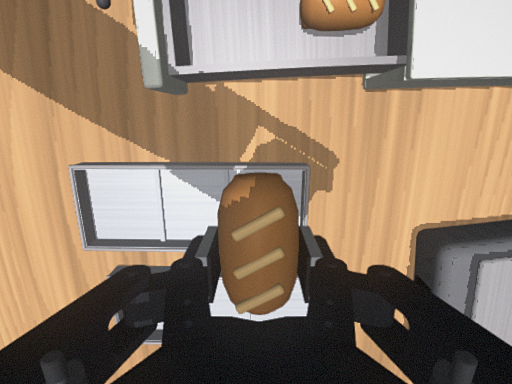

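View pics/t6.png

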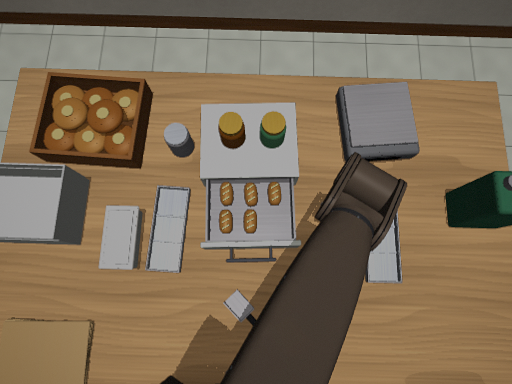

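```bash
python3 -c "
from h import *
im=cv2.imread('pics/w6.png')
cv2.imwrite('pics/z6.png',cv2.resize(im[150:270,60:320],None,fx=3,fy=4,interpolation=cv2.INTER_NEAREST))
C=cam('wrist')
print(proj(C,[[.482-.125,-.203,.024],[.482-.125,-.203,0],[.482+.125,-.203,.024],[.482-.125,-.299,.024]]).round(1))"
```

```text
[[ 68.1 166. ]
 [ 81.6 162.2]
 [308.3 164.9]
 [ 83.4 249.5]]
```

View pics/z6.png

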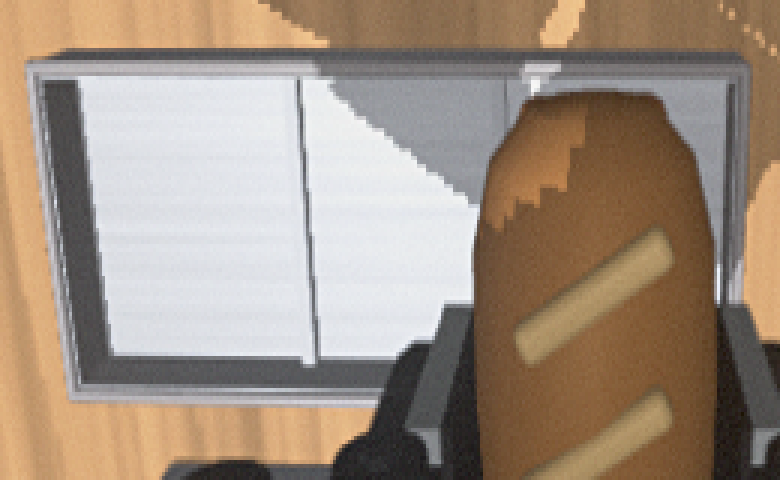

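The measured rim corners (69,165.5), (309,165) and (83,250.5) match the prediction within 1 px. Tray B is therefore at (0.483, −0.2515) with yaw about 0.

```bash
python3 -c "
from h import *
C=cam('wrist');p=onz(C,[(258,172),(258,315)],0.182);print(p,p.mean(0),ctrl.get_state()['eef_pos'])
print(go([0.5585,-0.2515,0.011],0.0))"
```

```text
[[ 0.55647207 -0.17804653  0.182     ]
 [ 0.55621538 -0.25617624  0.182     ]] [ 0.55634372 -0.21711139  0.182     ] [ 0.55646468 -0.21944459  0.16819568]
[array([0.00245426, 0.03224446, 0.15715103]), array([-0.00124741,  0.00202717, -0.0031203 ])]
```

```bash
python3 -m jog '[{"grip":1,"xyz":[0.0025,0.02,0.03],"dr":[0,0,0]},{"grip":1,"xyz":[0.0025,0.033,0.06],"dr":[0,0,0]},{"grip":1,"xyz":[0.0025,0.033,0.1],"dr":[0,0,0]},{"grip":1,"xyz":[0.0025,0.033,0.13],"dr":[0,0,0]},{"grip":1,"xyz":[0.0025,0.033,0.15],"dr":[0,0,0]},{"grip":1,"xyz":[0.0025,0.033,0.157],"dr":[0,0,0]},{"grip":1,"xyz":[0.0025,0.033,0.157],"dr":[0,0,0]}]' 40
python3 -m jog '[{"grip":0.4,"xyz":[0,0,0],"dr":[0,0,0]},{"grip":0.4,"xyz":[0,0,0],"dr":[0,0,0]},{"grip":0.4,"xyz":[0,0,0],"dr":[0,0,0]},{"grip":0.4,"xyz":[0,0,-0.03],"dr":[0,0,0]},{"grip":0.4,"xyz":[0,0,-0.07],"dr":[0,0,0]},{"grip":0.4,"xyz":[0,0,-0.11],"dr":[0,0,0]},{"grip":0.4,"xyz":[0,0,-0.15],"dr":[0,0,0]}]' 40
python3 -c "
from h import *
snap('wrist','w7'); print(go([0.6,-0.06,0.2],0.07+np.pi/2))"
```

```text
time: 8.9
eef_pos: [0.5583, -0.2519, 0.0108]
tcp_rot: [1.0, -0.001, -0.002, -0.001]
contact_force: [-0.4, -0.1, -0.8]
opening: 0.461
time: 9.48
eef_pos: [0.5596, -0.2526, 0.1644]
tcp_rot: [1.0, -0.001, 0.0, 0.0]
contact_force: [1.8, 0.0, 0.0]
opening: 0.599
[array([ 0.03577081, -0.19527658, -0.02601707]), array([-0.00313607, -0.01861511,  1.49893639])]
```

View pics/w7.png

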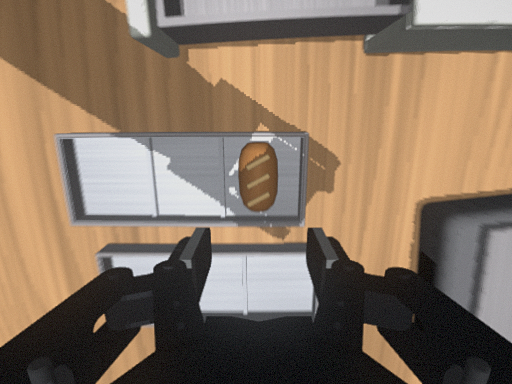

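Roll 1 lies in the middle of tray B's far bay at (258,177). The bay is bounded by the rib at column 224 and the wall at about column 300. Next is the back-right roll, for tray C.

```bash
python3 -m jog '[{"grip":0.3,"xyz":[0.005,-0.02,0],"dr":[0,0,0.12]},{"grip":0.3,"xyz":[0.01,-0.04,0],"dr":[0,0,0.24]},{"grip":0.3,"xyz":[0.015,-0.06,0],"dr":[0,0,0.36]},{"grip":0.3,"xyz":[0.02,-0.08,0],"dr":[0,0,0.48]},{"grip":0.3,"xyz":[0.025,-0.1,0],"dr":[0,0,0.6]},{"grip":0.3,"xyz":[0.03,-0.12,0],"dr":[0,0,0.72]},{"grip":0.3,"xyz":[0.035,-0.14,0],"dr":[0,0,0.84]},{"grip":0.3,"xyz":[0.04,-0.16,0],"dr":[0,0,0.96]},{"grip":0.3,"xyz":[0.045,-0.18,0],"dr":[0,0,1.08]},{"grip":0.3,"xyz":[0.05,-0.195,0],"dr":[0,0,1.2]},{"grip":0.3,"xyz":[0.052,-0.195,0],"dr":[0,0,1.32]},{"grip":0.3,"xyz":[0.052,-0.195,0],"dr":[0,0,1.44]}]' 40
python3 -c "
from h import *
snap('wrist','w8'); print(go([0.617,-0.0595,0.029],0.07+np.pi/2))"
```

```text
time: 10.53
eef_pos: [0.6128, -0.0567, 0.1629]
tcp_rot: [0.75, -0.662, 0.001, -0.0]
contact_force: [-0.6, 0.1, -0.5]
opening: 0.699
[array([ 0.00278812, -0.00393279,  0.13384826]), array([-0.00127273, -0.00046038,  0.05025902])]
```

View pics/w8.png

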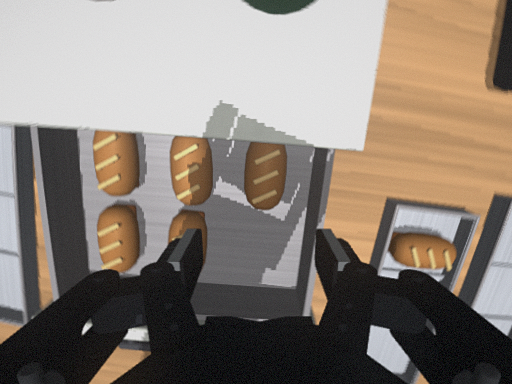

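```bash
python3 -c "
from h import *
im=cv2.imread('pics/w8.png')[:,:,::-1]; C=cam('wrist')
for r in rolls(im,C,box=(80,120,318,230)): print(*r)
print('cab front',onz(C,[(100,129),(330,147)],0.1))
print(go([0.617,-0.0595,0.029],0.09+np.pi/2))"
```

```text
116.0 220.0 0.5642 0.0805 -1.442 0.038 0.024
265.0 177.0 0.6178 -0.0622 0.086 0.052 0.036
192.0 171.0 0.6195 0.0082 0.133 0.064 0.036
115.0 165.0 0.6178 0.0798 0.117 0.058 0.038
cab front [[ 0.65562148  0.06287832  0.1       ]
 [ 0.66225192 -0.10278646  0.1       ]]
[array([ 0.00278812, -0.00393279,  0.13384826]), array([-0.00126798, -0.00047305,  0.03025902])]
```

```bash
python3 -m jog '[{"grip":0.3,"xyz":[0.003,-0.003,0.04],"dr":[0,0,0.04]},{"grip":0.3,"xyz":[0.0035,-0.003,0.08],"dr":[0,0,0.04]},{"grip":0.3,"xyz":[0.0035,-0.003,0.11],"dr":[0,0,0.04]},{"grip":0.3,"xyz":[0.0035,-0.003,0.133],"dr":[0,0,0.04]},{"grip":0.3,"xyz":[0.0035,-0.003,0.133],"dr":[0,0,0.04]},{"grip":1,"xyz":[0.0035,-0.003,0.133],"dr":[0,0,0.04]},{"grip":1,"xyz":[0.0035,-0.003,0.133],"dr":[0,0,0.04]},{"grip":1,"xyz":[0.0035,-0.003,0.133],"dr":[0,0,0.04]},{"grip":1,"xyz":[0.0035,-0.003,0.133],"dr":[0,0,0.04]},{"grip":1,"xyz":[0.0035,-0.003,0.115],"dr":[0,0,0.04]},{"grip":1,"xyz":[0.0035,-0.003,0.08],"dr":[0,0,0.04]},{"grip":1,"xyz":[0.0035,-0.003,0.04],"dr":[0,0,0.04]}]' 40
python3 -c "
from h import *
print(go([0.58,-0.345,0.17],0.01))"
```

```text
time: 11.58
eef_pos: [0.6128, -0.0604, 0.1197]
tcp_rot: [0.738, -0.675, -0.004, 0.002]
contact_force: [0.4, -0.7, -0.3]
opening: 0.459
[array([ 0.28046246,  0.05832648, -0.0505964 ]), array([ 0.00393999,  0.00773311, -1.49168217])]
```

```bash
python3 -m jog '[{"grip":1,"xyz":[0.0,0.0,-0.03],"dr":[0,0,-0.1]},{"grip":1,"xyz":[0.02,0.005,-0.05],"dr":[0,0,-0.22]},{"grip":1,"xyz":[0.06,0.01,-0.05],"dr":[0,0,-0.34]},{"grip":1,"xyz":[0.1,0.02,-0.05],"dr":[0,0,-0.46]},{"grip":1,"xyz":[0.14,0.03,-0.05],"dr":[0,0,-0.58]},{"grip":1,"xyz":[0.18,0.04,-0.05],"dr":[0,0,-0.7]},{"grip":1,"xyz":[0.22,0.05,-0.05],"dr":[0,0,-0.82]},{"grip":1,"xyz":[0.25,0.058,-0.05],"dr":[0,0,-0.94]},{"grip":1,"xyz":[0.28,0.058,-0.05],"dr":[0,0,-1.06]},{"grip":1,"xyz":[0.28,0.058,-0.05],"dr":[0,0,-1.18]},{"grip":1,"xyz":[0.28,0.058,-0.05],"dr":[0,0,-1.3]},{"grip":1,"xyz":[0.28,0.058,-0.05],"dr":[0,0,-1.42]}]' 40
python3 -m jog '[{"grip":1,"xyz":[0,0,0],"dr":[0,0,-0.07]},{"grip":1,"xyz":[0,0,0],"dr":[0,0,-0.07]},{"grip":1,"xyz":[0,0,0],"dr":[0,0,-0.07]}]' 40
python3 -c "
from h import *
im,C=snap('wrist','w9')
cv2.imwrite('pics/z9.png',cv2.resize(im[120:300,40:330,::-1],None,fx=2.75,fy=3.3,interpolation=cv2.INTER_NEAREST))
print(proj(C,[[.505+a*.125,-.3785+b*.048,.024] for a,b in ((-1,1),(1,1),(-1,-1),(1,-1))]).round(1))
print(go([0.58,-0.3785,0.015],0.01),ctrl.get_state()['eef_pos'])
"
```

```text
time: 12.58
eef_pos: [0.5818, -0.3458, 0.1715]
tcp_rot: [1.0, -0.029, -0.001, -0.0]
contact_force: [-0.4, -0.1, -1.3]
opening: 0.459
time: 12.83
eef_pos: [0.5823, -0.3448, 0.1718]
tcp_rot: [1.0, 0.003, -0.0, -0.0]
contact_force: [-0.3, 0.2, 0.6]
opening: 0.458
[[ 67.6 165.6]
 [304.8 166.6]
 [ 82.  248.2]
 [300.5 250.8]]
[array([-0.00252379,  0.03372934,  0.15694971]), array([-0.00040325,  0.0004949 , -0.00360514])] [ 0.58238623 -0.34481787  0.171962  ]
```

View pics/z9.png

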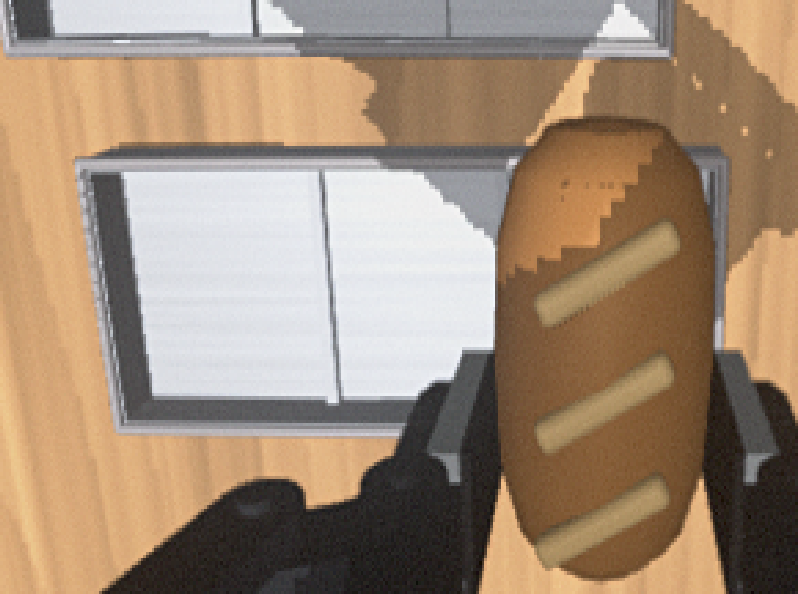

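```bash
python3 -c "
from h import *
C=cam('wrist');p=onz(C,[(261,155.8),(261,295.8)],0.172+.0105);print(p,p.mean(0),ctrl.get_state()['eef_pos'])
"
```

```text
[[ 0.58331892 -0.29640834  0.1825    ]
 [ 0.58401112 -0.37178619  0.1825    ]] [ 0.58366502 -0.33409727  0.1825    ] [ 0.58238623 -0.34481787  0.171962  ]
```

The corners put tray C at (0.505, −0.380). The roll sits about 8 mm toward +y of the TCP, because I gripped it off-centre, so I compensate.

```bash
python3 -m jog '[{"grip":1,"xyz":[-0.0015,0.02,0.03],"dr":[0,0,0]},{"grip":1,"xyz":[-0.0015,0.042,0.06],"dr":[0,0,0]},{"grip":1,"xyz":[-0.0015,0.0425,0.1],"dr":[0,0,0]},{"grip":1,"xyz":[-0.0015,0.0425,0.13],"dr":[0,0,0]},{"grip":1,"xyz":[-0.0015,0.0425,0.15],"dr":[0,0,0]},{"grip":1,"xyz":[-0.0015,0.0425,0.1565],"dr":[0,0,0]},{"grip":1,"xyz":[-0.0015,0.0425,0.1565],"dr":[0,0,0]}]' 40
python3 -m jog '[{"grip":0.4,"xyz":[0,0,0],"dr":[0,0,0]},{"grip":0.4,"xyz":[0,0,0],"dr":[0,0,0]},{"grip":0.4,"xyz":[0,0,0],"dr":[0,0,0]},{"grip":0.4,"xyz":[0,0,-0.03],"dr":[0,0,0]},{"grip":0.4,"xyz":[0,0,-0.07],"dr":[0,0,0]},{"grip":0.4,"xyz":[0,0,-0.11],"dr":[0,0,0]},{"grip":0.4,"xyz":[0,0,-0.15],"dr":[0,0,0]},{"grip":0.4,"xyz":[0,0,-0.15],"dr":[0,0,0]}]' 40
python3 -c "
from h import *
im,C=snap('wrist','w10'); print(rolls(im,C,0.026,(150,100,310,240))); print(tray(im,C,(40,100,320,240)));print(go([0.535,0.008,0.165],0.07+np.pi/2))"
```

```text
time: 13.47
eef_pos: [0.5806, -0.3868, 0.0147]
tcp_rot: [1.0, 0.003, -0.002, -0.001]
contact_force: [0.5, -0.5, -0.6]
opening: 0.458
time: 14.13
eef_pos: [0.5859, -0.3912, 0.1788]
tcp_rot: [1.0, 0.004, 0.007, 0.007]
contact_force: [1.2, 0.0, 1.6]
opening: 0.598
[[np.float64(251.0), np.float64(160.0), 0.5808, -0.3738, np.float32(-1.553), 0.069, 0.037]]
(array([ 0.5045, -0.3798]), 0.0053, [0.0979, 0.2522], array([   56,   118,   245,    92, 19428], dtype=int32))
[array([-0.04657537, -0.39860566,  0.00514256]), array([-2.75749214e-04, -1.63079712e-02,  1.50869217e+00])]
```

View pics/w10.png

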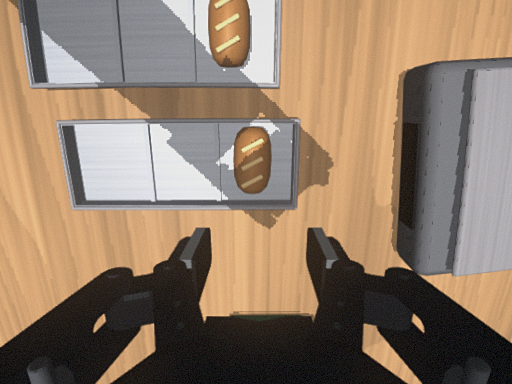

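Roll 2 is in tray C's far bay, within about 5 mm of its middle at (252,160). Next is the front-left roll, for tray A.

```bash
python3 -m jog '[{"grip":0.3,"xyz":[-0.005,-0.039,0],"dr":[0,0,0.12]},{"grip":0.3,"xyz":[-0.01,-0.078,0],"dr":[0,0,0.24]},{"grip":0.3,"xyz":[-0.015,-0.117,0],"dr":[0,0,0.36]},{"grip":0.3,"xyz":[-0.02,-0.156,0],"dr":[0,0,0.48]},{"grip":0.3,"xyz":[-0.025,-0.195,0],"dr":[0,0,0.6]},{"grip":0.3,"xyz":[-0.03,-0.234,0],"dr":[0,0,0.72]},{"grip":0.3,"xyz":[-0.035,-0.273,0],"dr":[0,0,0.84]},{"grip":0.3,"xyz":[-0.04,-0.312,0],"dr":[0,0,0.96]},{"grip":0.3,"xyz":[-0.045,-0.351,0],"dr":[0,0,1.08]},{"grip":0.3,"xyz":[-0.05,-0.39,0],"dr":[0,0,1.2]},{"grip":0.3,"xyz":[-0.05,-0.43,0],"dr":[0,0,1.32]},{"grip":0.3,"xyz":[-0.05,-0.465,0],"dr":[0,0,1.44]}]' 40
python3 -m jog '[{"grip":0.3,"xyz":[0,0,0],"dr":[0,0,0.07]},{"grip":0.3,"xyz":[0,0,0],"dr":[0,0,0.07]},{"grip":0.3,"xyz":[0,0,0],"dr":[0,0,0.07]}]' 40
python3 -c "
from h import *
im,C=snap('wrist','w11'); 
for r in rolls(im,C,box=(0,0,512,250)): print(*r)
print(go([0.532,0.0785,0.024],0.07+np.pi/2))"
```

```text
time: 15.18
eef_pos: [0.5267, 0.0754, 0.165]
tcp_rot: [0.76, -0.65, -0.0, 0.0]
contact_force: [0.6, -1.1, -0.7]
opening: 0.701
time: 15.43
eef_pos: [0.5274, 0.0737, 0.1651]
tcp_rot: [0.739, -0.673, -0.0, 0.0]
contact_force: [1.0, 0.1, -0.3]
opening: 0.701
328.0 168.0 0.5441 0.0078 0.092 0.068 0.037
254.0 169.0 0.5407 0.0789 0.094 0.068 0.037
340.0 81.0 0.6241 0.0094 0.144 0.067 0.037
261.0 76.0 0.6237 0.0808 0.079 0.068 0.036
[array([-0.00504458, -0.00498767,  0.14123148]), array([ 0.00090862, -0.00016863,  0.02199481])]
```

View pics/w11.png

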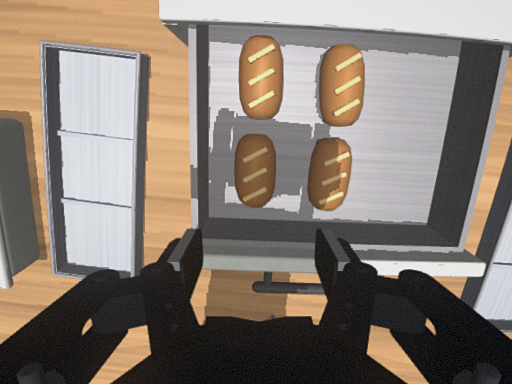

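```bash
python3 -c "
from h import *
C=cam('wrist')
print('cab',onz(C,[(170,24),(500,42)],0.1).round(4))
print('panel front top edge',onz(C,[(210,269),(470,274)],0.093).round(4))
print('handle end',onz(C,[(254,287),(320,289)],0.062).round(4))
st=ctrl.get_state();st['eef_pos']=np.array([0.4853,0.0079,0.2438]);st['tcp_rot']=np.array([0.727,-0.687,0,0]);C=cam('wrist',st)
print('w4 handle',onz(C,[(206,224),(319,224)],0.062).round(4),'panel',onz(C,[(145,204),(380,203)],0.093).round(4))
im,C=snap('top','t11')
cv2.imwrite('pics/z11.png',cv2.resize(im[165:275,190:310,::-1],None,fx=6,fy=5,interpolation=cv2.INTER_NEAREST))
"
```

```text
cab [[ 0.6469  0.1433  0.1   ]
 [ 0.6603 -0.0831  0.1   ]]
panel front top edge [[ 0.4634  0.1088  0.093 ]
 [ 0.4771 -0.1194  0.093 ]]
handle end [[0.4281 0.0685 0.062 ]
 [0.4316 0.0027 0.062 ]]
w4 handle [[ 0.4177  0.0687  0.062 ]
 [ 0.4256 -0.0694  0.062 ]] panel [[ 0.45    0.1302  0.093 ]
 [ 0.4658 -0.1258  0.093 ]]
```

View pics/z11.png

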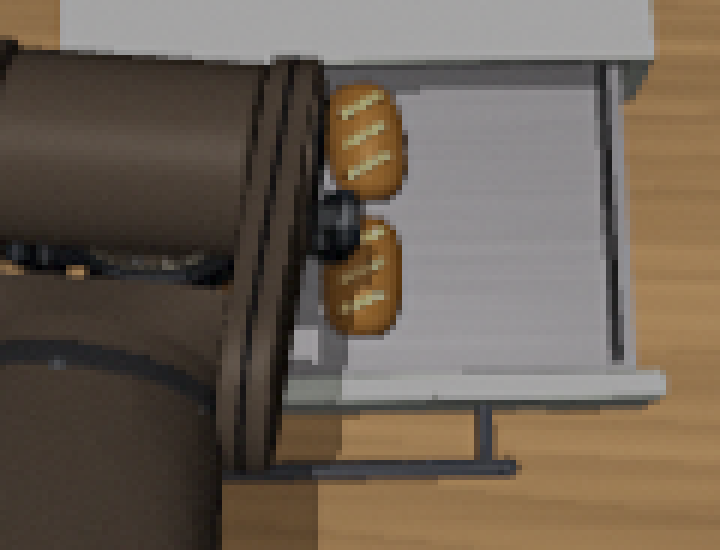

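The drawer crept in about 8–9 mm while I picked (its handle went from x 0.422 to 0.430). I'll draw it back to its stop with the shut fingers behind the front panel, in the empty slot.

```bash
python3 -c "
from h import *
print(go([0.515,-0.055,0.165],0.05+np.pi/2),go([0.515,-0.055,0.052],0.05+np.pi/2),go([0.475,-0.057,0.052],0.05+np.pi/2))"
```

```text
[array([0.12598067, 0.02430684, 0.00038129]), array([ 0.00071552, -0.00012114,  0.04084931])] [array([0.12596864, 0.02422572, 0.11338126]), array([ 0.00071552, -0.00012114,  0.04084931])] [array([0.12433142, 0.0642422 , 0.11340981]), array([ 0.00071552, -0.00012114,  0.04084931])]
```

```bash
python3 -m jog '[{"grip":1,"xyz":[0.035,0.005,0],"dr":[0,0,0]},{"grip":1,"xyz":[0.07,0.015,0],"dr":[0,0,0]},{"grip":1,"xyz":[0.105,0.024,0],"dr":[0,0,0]},{"grip":1,"xyz":[0.126,0.024,0.02],"dr":[0,0,0]},{"grip":1,"xyz":[0.126,0.024,0.06],"dr":[0,0,0]},{"grip":1,"xyz":[0.126,0.024,0.09],"dr":[0,0,0]},{"grip":1,"xyz":[0.126,0.024,0.113],"dr":[0,0,0]},{"grip":1,"xyz":[0.126,0.034,0.113],"dr":[0,0,0]},{"grip":1,"xyz":[0.126,0.044,0.113],"dr":[0,0,0]},{"grip":1,"xyz":[0.126,0.052,0.113],"dr":[0,0,0]},{"grip":1,"xyz":[0.126,0.058,0.113],"dr":[0,0,0]}]' 40
python3 -m jog '[{"grip":1,"xyz":[0,0.003,0],"dr":[0,0,0]},{"grip":1,"xyz":[0,0.006,0],"dr":[0,0,0]},{"grip":1,"xyz":[0,0.006,0],"dr":[0,0,0]}]' 40
```

```text
time: 16.45
eef_pos: [0.4917, -0.0591, 0.0567]
tcp_rot: [0.736, -0.676, 0.014, -0.01]
contact_force: [37.9, 5.3, -22.3]
opening: 0.001
time: 16.7
eef_pos: [0.4918, -0.0601, 0.0588]
tcp_rot: [0.736, -0.677, 0.021, -0.015]
contact_force: [42.5, 5.2, -32.1]
opening: 0.007
```

```bash
python3 -m jog '[{"grip":1,"xyz":[0,-0.015,0],"dr":[0,0,0]},{"grip":1,"xyz":[0,-0.025,0],"dr":[0,0,0]},{"grip":1,"xyz":[0,-0.025,-0.03],"dr":[0,0,0]},{"grip":1,"xyz":[0,-0.025,-0.07],"dr":[0,0,0]},{"grip":0.3,"xyz":[0,-0.025,-0.11],"dr":[0,0,0]},{"grip":0.3,"xyz":[-0.03,-0.025,-0.13],"dr":[0,0,0]},{"grip":0.3,"xyz":[-0.06,-0.025,-0.13],"dr":[0,0,0]},{"grip":0.3,"xyz":[-0.06,-0.025,-0.13],"dr":[0,0,0]}]' 40
python3 -c "
from h import *
im,C=snap('wrist','w12'); 
for r in rolls(im,C,box=(0,0,512,250)): print(*r)
print(ctrl.get_state()['eef_pos'])"
```

```text
time: 17.37
eef_pos: [0.4952, 0.0069, 0.1867]
tcp_rot: [0.739, -0.673, 0.002, -0.002]
contact_force: [0.2, -0.7, 0.2]
opening: 0.562
263.0 146.0 0.5254 0.0065 0.081 0.051 0.036
490.0 142.0 0.5589 -0.2258 -1.466 0.055 0.035
193.0 143.0 0.5304 0.0773 0.052 0.066 0.037
269.0 59.0 0.6136 0.009 0.116 0.067 0.036
193.0 50.0 0.6131 0.0797 0.085 0.068 0.037
[0.49473931 0.00545994 0.18517321]
```

View pics/w12.png

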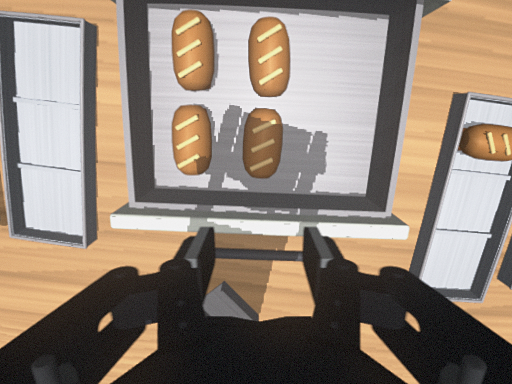

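The drawer is back at its stop: roll rows are at x 0.531 and 0.613 as before. I'll pick the front-left roll.

```bash
python3 -c "
from h import *
print(go([0.532,0.0775,0.024],0.065+np.pi/2))"
```

```text
[array([-0.06840676, -0.04342516,  0.16121322]), array([-0.00268701, -0.00108172,  0.02896636])]
```

```bash
python3 -m jog '[{"grip":0.3,"xyz":[-0.03,-0.02,0],"dr":[0,0,0.03]},{"grip":0.3,"xyz":[-0.06,-0.04,0],"dr":[0,0,0.03]},{"grip":0.3,"xyz":[-0.068,-0.0435,0.02],"dr":[0,0,0.03]},{"grip":0.3,"xyz":[-0.068,-0.0435,0.06],"dr":[0,0,0.03]},{"grip":0.3,"xyz":[-0.068,-0.0435,0.1],"dr":[0,0,0.03]},{"grip":0.3,"xyz":[-0.068,-0.0435,0.13],"dr":[0,0,0.03]},{"grip":0.3,"xyz":[-0.068,-0.0435,0.161],"dr":[0,0,0.03]},{"grip":0.3,"xyz":[-0.068,-0.0435,0.161],"dr":[0,0,0.03]},{"grip":1,"xyz":[-0.068,-0.0435,0.161],"dr":[0,0,0.03]},{"grip":1,"xyz":[-0.068,-0.0435,0.161],"dr":[0,0,0.03]},{"grip":1,"xyz":[-0.068,-0.0435,0.161],"dr":[0,0,0.03]},{"grip":1,"xyz":[-0.068,-0.0435,0.161],"dr":[0,0,0.03]}]' 40; python3 -c "
from h import *
print(go([0.59,0.28,0.17],-0.045))"
```

```text
time: 18.42
eef_pos: [0.5356, 0.0748, 0.0252]
tcp_rot: [0.728, -0.686, 0.003, -0.002]
contact_force: [1.7, 0.7, 9.3]
opening: 0.467
[array([-0.20156166, -0.06752975, -0.14441795]), array([-0.00525236, -0.00557343, -1.4662571 ])]
```

```bash
python3 -m jog '[{"grip":1,"xyz":[0,0,-0.03],"dr":[0,0,0]},{"grip":1,"xyz":[0,0,-0.07],"dr":[0,0,0]},{"grip":1,"xyz":[0,0,-0.11],"dr":[0,0,-0.1]},{"grip":1,"xyz":[-0.03,-0.01,-0.145],"dr":[0,0,-0.22]},{"grip":1,"xyz":[-0.065,-0.02,-0.145],"dr":[0,0,-0.34]},{"grip":1,"xyz":[-0.1,-0.03,-0.145],"dr":[0,0,-0.46]},{"grip":1,"xyz":[-0.13,-0.045,-0.145],"dr":[0,0,-0.58]},{"grip":1,"xyz":[-0.16,-0.06,-0.145],"dr":[0,0,-0.7]},{"grip":1,"xyz":[-0.19,-0.067,-0.145],"dr":[0,0,-0.82]},{"grip":1,"xyz":[-0.202,-0.067,-0.145],"dr":[0,0,-0.94]},{"grip":1,"xyz":[-0.202,-0.067,-0.145],"dr":[0,0,-1.06]},{"grip":1,"xyz":[-0.202,-0.067,-0.145],"dr":[0,0,-1.18]}]' 40
python3 -m jog '[{"grip":1,"xyz":[0,0,0],"dr":[0,0,-0.12]},{"grip":1,"xyz":[0,0,0],"dr":[0,0,-0.24]},{"grip":1,"xyz":[0,0,0],"dr":[0,0,-0.287]},{"grip":1,"xyz":[0,0,0],"dr":[0,0,-0.287]},{"grip":1,"xyz":[0,0,0],"dr":[0,0,-0.287]}]' 40
cat >> h.py <<'E'
def rect(cx,cy,yaw,z=0.024):
    c,s=np.cos(yaw),np.sin(yaw)
    return [[cx+a*.125*c-b*.048*s,cy+a*.125*s+b*.048*c,z] for a,b in ((-1,1),(1,1),(-1,-1),(1,-1))]
E
python3 -c "
from h import *
im,C=snap('wrist','w13')
cv2.imwrite('pics/z13.png',cv2.resize(im[120:300,40:330,::-1],None,fx=2.75,fy=3.3,interpolation=cv2.INTER_NEAREST))
q=proj(C,rect(.5165,.2505,-.045)); print(((q-[40,120])*[2.75,3.3]).round(0))
print(ctrl.get_state()['eef_pos'])
"
```

```text
time: 19.42
eef_pos: [0.5864, 0.2812, 0.1661]
tcp_rot: [0.987, -0.161, -0.001, 0.001]
contact_force: [-0.5, -0.4, -0.2]
opening: 0.461
time: 19.83
eef_pos: [0.5867, 0.2803, 0.1665]
tcp_rot: [1.0, -0.023, -0.001, 0.0]
contact_force: [0.2, -0.3, -0.1]
opening: 0.466
[[ 88. 155.]
 [753. 153.]
 [129. 431.]
 [741. 435.]]
[0.58679034 0.28053826 0.16658289]
```

View pics/z13.png

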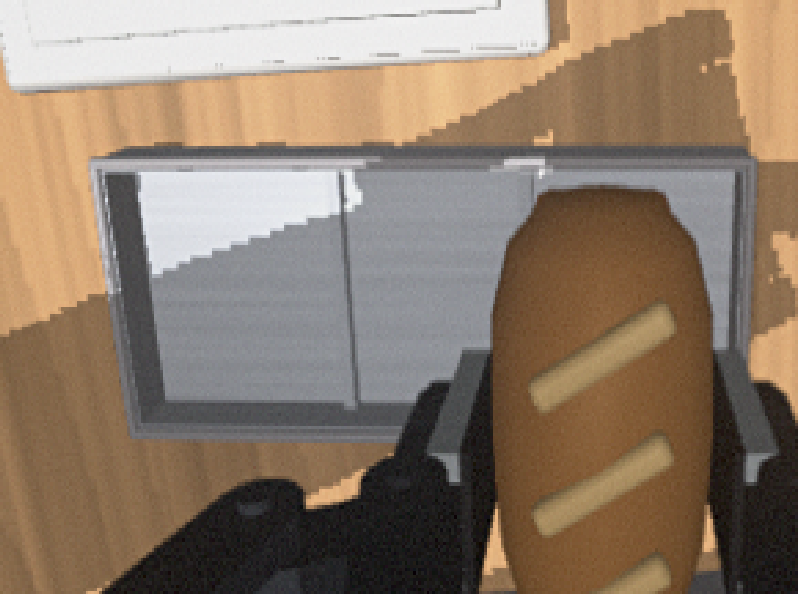

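Corners put tray A at (0.517, 0.249), yaw −0.045. The roll's along-axis offset is about −3 mm.

```bash
python3 -c "
from h import *
print(go([0.593,0.249,0.0108],-0.045))"
```

```text
[array([0.00777322, 0.03111311, 0.15579821]), array([ 0.00072089,  0.00092899, -0.0002045 ])]
```

```bash
python3 -m jog '[{"grip":1,"xyz":[0.0075,0.02,0.03],"dr":[0,0,0]},{"grip":1,"xyz":[0.0075,0.031,0.06],"dr":[0,0,0]},{"grip":1,"xyz":[0.0075,0.031,0.1],"dr":[0,0,0]},{"grip":1,"xyz":[0.0075,0.031,0.13],"dr":[0,0,0]},{"grip":1,"xyz":[0.0075,0.031,0.15],"dr":[0,0,0]},{"grip":1,"xyz":[0.0075,0.031,0.156],"dr":[0,0,0]},{"grip":1,"xyz":[0.0075,0.031,0.156],"dr":[0,0,0]},{"grip":1,"xyz":[0.0075,0.031,0.156],"dr":[0,0,0]}]' 40
python3 -m jog '[{"grip":0.4,"xyz":[0,0,0],"dr":[0,0,0]},{"grip":0.4,"xyz":[0,0,0],"dr":[0,0,0]},{"grip":0.4,"xyz":[0,0,0],"dr":[0,0,0]},{"grip":0.4,"xyz":[0,0,-0.03],"dr":[0,0,0]},{"grip":0.4,"xyz":[0,0,-0.07],"dr":[0,0,0]},{"grip":0.4,"xyz":[0,0,-0.11],"dr":[0,0,0]},{"grip":0.4,"xyz":[0,0,-0.15],"dr":[0,0,0]},{"grip":0.4,"xyz":[0,0,-0.15],"dr":[0,0,0]},{"grip":0.4,"xyz":[0,0,-0.15],"dr":[0,0,0]}]' 40
python3 -c "
from h import *
im,C=snap('wrist','w14'); print(rolls(im,C,0.026,(150,100,320,240))); print(tray(im,C,(40,100,320,240)));print(go([0.52,0.04,0.185],0.065+np.pi/2))"
```

```text
time: 20.55
eef_pos: [0.5933, 0.2499, 0.0109]
tcp_rot: [1.0, -0.022, -0.0, 0.0]
contact_force: [0.4, 0.7, -0.7]
opening: 0.458
time: 21.3
eef_pos: [0.5954, 0.2509, 0.1659]
tcp_rot: [1.0, -0.022, 0.004, -0.001]
contact_force: [0.4, -0.4, -1.1]
opening: 0.599
[[np.float64(251.0), np.float64(176.0), 0.5932, 0.2529, np.float32(1.508), 0.069, 0.037]]
(array([0.516 , 0.2445]), -0.0483, [0.1089, 0.2525], array([   55,   138,   250,   102, 20357], dtype=int32))
[array([-0.06444038,  0.21342436, -0.02283889]), array([-0.00289212, -0.00182337,  1.4625904 ])]
```

View pics/w14.png

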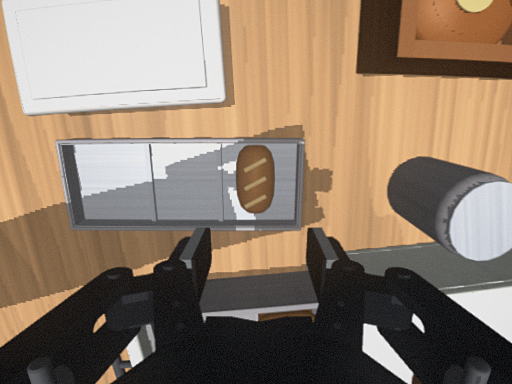

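Roll 3 is in tray A's far bay at (255,179), roughly 5 mm off the middle towards +y, so I will check it again at the end. In round 2 I'll use the same order B, C, A and the middle bays. I'll look at the drawer again first.

```bash
python3 -m jog '[{"grip":0.3,"xyz":[-0.01,0.02,-0.02],"dr":[0,0,0.12]},{"grip":0.3,"xyz":[-0.02,0.055,-0.02],"dr":[0,0,0.24]},{"grip":0.3,"xyz":[-0.03,0.09,-0.02],"dr":[0,0,0.36]},{"grip":0.3,"xyz":[-0.04,0.125,-0.02],"dr":[0,0,0.48]},{"grip":0.3,"xyz":[-0.05,0.16,-0.02],"dr":[0,0,0.6]},{"grip":0.3,"xyz":[-0.06,0.195,-0.02],"dr":[0,0,0.72]},{"grip":0.3,"xyz":[-0.07,0.22,-0.02],"dr":[0,0,0.84]},{"grip":0.3,"xyz":[-0.08,0.235,-0.02],"dr":[0,0,0.96]},{"grip":0.3,"xyz":[-0.08,0.235,-0.02],"dr":[0,0,1.08]},{"grip":0.3,"xyz":[-0.08,0.235,-0.02],"dr":[0,0,1.2]},{"grip":0.3,"xyz":[-0.08,0.235,-0.02],"dr":[0,0,1.32]},{"grip":0.3,"xyz":[-0.08,0.235,-0.02],"dr":[0,0,1.44]}]' 40
python3 -m jog '[{"grip":0.3,"xyz":[0,0,0],"dr":[0,0,0.02]},{"grip":0.3,"xyz":[0,0,0],"dr":[0,0,0.02]}]' 40
python3 -c "
from h import *
im,C=snap('wrist','w15'); 
for r in rolls(im,C,box=(0,0,512,250)): print(*r)
print(go([0.533,0.007,0.028],0.065+np.pi/2))"
```

```text
time: 22.35
eef_pos: [0.5014, 0.0189, 0.1783]
tcp_rot: [0.735, -0.678, -0.002, 0.001]
contact_force: [-0.0, -1.5, -0.2]
opening: 0.698
time: 22.52
eef_pos: [0.5018, 0.019, 0.1789]
tcp_rot: [0.731, -0.682, -0.002, 0.001]
contact_force: [-0.1, -0.1, -0.6]
opening: 0.699
499.0 143.0 0.5591 -0.2155 -1.477 0.038 0.035
275.0 137.0 0.5423 0.0084 0.036 0.067 0.036
30.0 74.0 0.5917 0.2399 1.548 0.067 0.035
278.0 55.0 0.6227 0.0098 0.101 0.069 0.037
201.0 47.0 0.6223 0.0807 0.041 0.069 0.037
[array([ 0.0143134 , -0.03041238,  0.1512059 ]), array([0.00279964, 0.00064612, 0.00514052])]
```

View pics/w15.png

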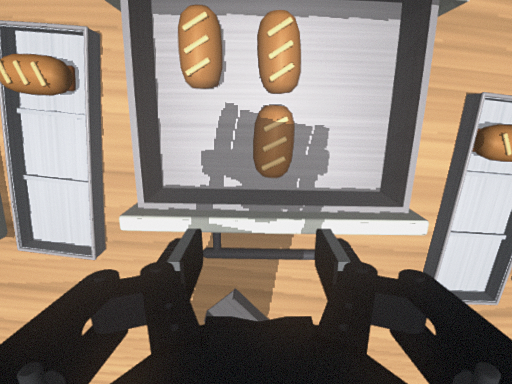

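The roll positions show the drawer crept about 9 mm again, probably because the fingertips pressed the floor as they swung forward on closing. This time I grip higher.

```bash
python3 -c "
from h import *
print(go([0.541,0.008,0.031],0.055+np.pi/2))"

```

```text
[array([ 0.01387456, -0.03845437,  0.14818368]), array([0.00280286, 0.00063212, 0.01514052])]
```

```bash
python3 -m jog '[{"grip":0.3,"xyz":[0.014,-0.025,0.02],"dr":[0,0,0.01]},{"grip":0.3,"xyz":[0.014,-0.0385,0.05],"dr":[0,0,0.01]},{"grip":0.3,"xyz":[0.014,-0.0385,0.09],"dr":[0,0,0.01]},{"grip":0.3,"xyz":[0.014,-0.0385,0.13],"dr":[0,0,0.01]},{"grip":0.3,"xyz":[0.014,-0.0385,0.148],"dr":[0,0,0.01]},{"grip":0.3,"xyz":[0.014,-0.0385,0.148],"dr":[0,0,0.01]},{"grip":0.3,"xyz":[0.014,-0.0385,0.148],"dr":[0,0,0.01]}]' 40
python3 -m jog '[{"grip":1,"xyz":[0,0,0],"dr":[0,0,0]},{"grip":1,"xyz":[0,0,0],"dr":[0,0,0]},{"grip":1,"xyz":[0,0,0],"dr":[0,0,0]},{"grip":1,"xyz":[0,0,0],"dr":[0,0,0]}]' 40
python3 -m jog '[{"grip":1,"xyz":[0,0,-0.03],"dr":[0,0,0]},{"grip":1,"xyz":[0,0,-0.07],"dr":[0,0,0]},{"grip":1,"xyz":[0,0,-0.11],"dr":[0,0,0]},{"grip":1,"xyz":[0,0,-0.14],"dr":[0,0,0]},{"grip":1,"xyz":[0,0,-0.14],"dr":[0,0,0]}]' 40
python3 -c "
from h import *
im,C=snap('wrist','w16'); 
for r in rolls(im,C,box=(0,0,512,150)): print(*r)
print(go([0.483,-0.22,0.172],0.0+np.pi*0))"

```

```text
time: 23.15
eef_pos: [0.5412, 0.0078, 0.0315]
tcp_rot: [0.728, -0.686, -0.001, 0.001]
contact_force: [1.0, 0.9, -0.3]
opening: 0.702
time: 23.48
eef_pos: [0.5443, 0.0072, 0.0354]
tcp_rot: [0.727, -0.686, 0.002, -0.001]
contact_force: [-0.0, 0.0, 4.3]
opening: 0.46
time: 23.9
eef_pos: [0.5469, 0.0069, 0.182]
tcp_rot: [0.727, -0.686, 0.007, -0.004]
contact_force: [0.8, -0.8, 0.4]
opening: 0.459
27.0 125.0 0.5948 0.2379 1.523 0.065 0.035
261.0 113.0 0.6227 0.0096 0.074 0.066 0.036
188.0 105.0 0.6221 0.0803 0.049 0.067 0.037
[array([0.22311768, 0.07529913, 0.00615833]), array([-0.00644889, -0.0098583 , -1.51288071])]
```

View pics/w16.png

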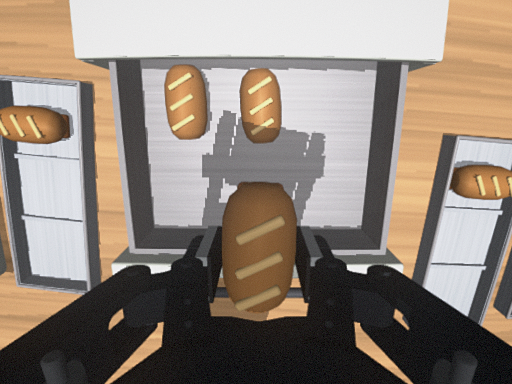

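The roll is held and the drawer stayed put this time. Now to tray B's middle bay.

```bash
python3 -m jog '[{"grip":1,"xyz":[0.03,0.01,0.006],"dr":[-0.001,-0.001,-0.12]},{"grip":1,"xyz":[0.06,0.02,0.006],"dr":[-0.002,-0.002,-0.24]},{"grip":1,"xyz":[0.09,0.03,0.006],"dr":[-0.003,-0.003,-0.36]},{"grip":1,"xyz":[0.12,0.04,0.006],"dr":[-0.006,-0.01,-0.48]},{"grip":1,"xyz":[0.15,0.05,0.006],"dr":[-0.006,-0.01,-0.6]},{"grip":1,"xyz":[0.18,0.06,0.006],"dr":[-0.006,-0.01,-0.72]},{"grip":1,"xyz":[0.21,0.075,0.006],"dr":[-0.006,-0.01,-0.84]},{"grip":1,"xyz":[0.223,0.075,0.006],"dr":[-0.006,-0.01,-0.96]},{"grip":1,"xyz":[0.223,0.075,0.006],"dr":[-0.006,-0.01,-1.08]},{"grip":1,"xyz":[0.223,0.075,0.006],"dr":[-0.006,-0.01,-1.2]},{"grip":1,"xyz":[0.223,0.075,0.006],"dr":[-0.006,-0.01,-1.32]},{"grip":1,"xyz":[0.223,0.075,0.006],"dr":[-0.006,-0.01,-1.44]}]' 40
python3 -m jog '[{"grip":1,"xyz":[0,0,0],"dr":[0,0,-0.072]},{"grip":1,"xyz":[0,0,0],"dr":[0,0,-0.072]},{"grip":1,"xyz":[0,0,0],"dr":[0,0,-0.072]}]' 40
python3 -c "
from h import *
im,C=snap('wrist','w17')
cv2.imwrite('pics/z17.png',cv2.resize(im[120:320,110:400,::-1],None,fx=2.75,fy=3,interpolation=cv2.INTER_NEAREST))
q=proj(C,rect(.483,-.2515,0)); print(((q-[110,120])*[2.75,3]).round(0))
st=ctrl.get_state();print(st['eef_pos'],st['tcp_rot'],st['opening'])
"
```

```text
time: 24.95
eef_pos: [0.4792, -0.219, 0.165]
tcp_rot: [0.999, -0.034, -0.007, -0.002]
contact_force: [0.6, 0.2, -0.1]
opening: 0.462
time: 25.2
eef_pos: [0.4796, -0.2189, 0.1656]
tcp_rot: [1.0, -0.002, -0.006, -0.002]
contact_force: [-0.1, -0.1, -0.5]
opening: 0.457
[[ 87. 141.]
 [760. 141.]
 [113. 396.]
 [732. 398.]]
[ 0.47968855 -0.21900421  0.16583023] [ 0.99997975 -0.00152048 -0.00590229 -0.00183158] 0.46250491658598264
```

View pics/z17.png

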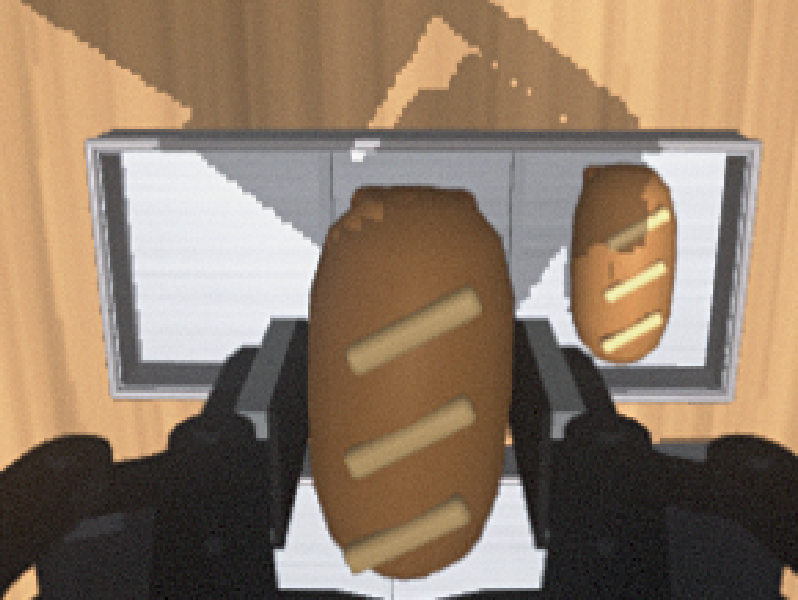

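```bash
python3 -c "
from h import *
C=cam('wrist');p=onz(C,[(260,182),(259,312.7)],0.1705);print(p.mean(0),ctrl.get_state()['eef_pos'])
p=onz(C,[(336.2,174.3),(336.2,241)],0.026);print(p,p.mean(0))
print(go([0.483,-0.252,0.020],0.0))
"
```

```text
[ 0.48034744 -0.22303675  0.1705    ] [ 0.47968855 -0.21900421  0.16583023]
[[ 0.55675391 -0.21098306  0.026     ]
 [ 0.56196916 -0.28454408  0.026     ]] [ 0.55936153 -0.24776357  0.026     ]
[array([0.00513307, 0.03351685, 0.14565856]), array([-0.00366319,  0.01180467, -0.00304098])]
```

```bash
python3 -m jog '[{"grip":1,"xyz":[0.004,0.02,0.03],"dr":[-0.003,0.01,0]},{"grip":1,"xyz":[0.0045,0.029,0.06],"dr":[-0.003,0.01,0]},{"grip":1,"xyz":[0.0045,0.029,0.1],"dr":[-0.003,0.01,0]},{"grip":1,"xyz":[0.0045,0.029,0.13],"dr":[-0.003,0.01,0]},{"grip":1,"xyz":[0.0045,0.029,0.1445],"dr":[-0.003,0.01,0]},{"grip":1,"xyz":[0.0045,0.029,0.1455],"dr":[-0.003,0.01,0]},{"grip":1,"xyz":[0.0045,0.029,0.1455],"dr":[-0.003,0.01,0]}]' 40
python3 -m jog '[{"grip":0.4,"xyz":[0,0,0],"dr":[0,0,0]},{"grip":0.4,"xyz":[0,0,0],"dr":[0,0,0]},{"grip":0.4,"xyz":[0,0,0],"dr":[0,0,0]},{"grip":0.4,"xyz":[0,0,-0.03],"dr":[0,0,0]},{"grip":0.4,"xyz":[0,0,-0.07],"dr":[0,0,0]},{"grip":0.4,"xyz":[0,0,-0.11],"dr":[0,0,0]},{"grip":0.4,"xyz":[0,0,-0.15],"dr":[0,0,0]},{"grip":0.4,"xyz":[0,0,-0.15],"dr":[0,0,0]},{"grip":0.4,"xyz":[0,0,-0.15],"dr":[0,0,0]}]' 40
python3 -c "
from h import *
im,C=snap('wrist','w18'); print(*rolls(im,C,0.026,(150,100,350,250)),sep='\n'); print(tray(im,C,(40,100,420,250)));print(go([0.525,-0.055,0.175],0.055+np.pi/2))"
```

```text
time: 25.83
eef_pos: [0.4825, -0.2476, 0.0199]
tcp_rot: [1.0, -0.001, -0.001, -0.001]
contact_force: [0.7, -0.3, -0.6]
opening: 0.454
time: 26.58
eef_pos: [0.4853, -0.2494, 0.1759]
tcp_rot: [1.0, -0.001, 0.003, 0.003]
contact_force: [-1.2, -0.2, -0.5]
opening: 0.598
[np.float64(253.0), np.float64(183.0), 0.4828, -0.2489, np.float32(1.551), 0.069, 0.036]
[np.float64(326.0), np.float64(172.0), 0.559, -0.2469, np.float32(-1.568), 0.069, 0.036]
(array([ 0.4818, -0.2509]), -0.0047, [0.0991, 0.2517], array([  132,   132,   245,    92, 17262], dtype=int32))
[array([ 0.04091179, -0.19333587, -0.00245643]), array([ 1.41831041e-04, -3.88573922e-03,  1.51458952e+00])]
```

View pics/w18.png

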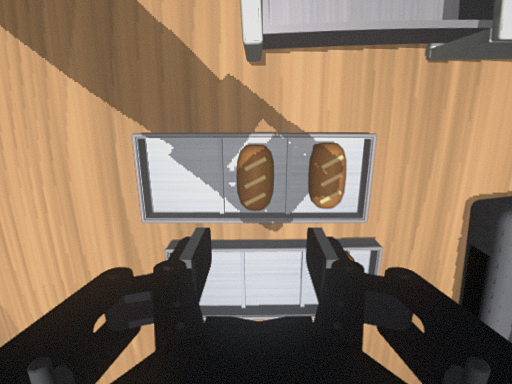

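Tray B now holds two rolls at (255,177) and (327,175), 2–4 mm off the middle. I'll draw the drawer back to its stop before picking from the back row.

```bash
python3 -m jog '[{"grip":1,"xyz":[0.005,-0.02,-0.01],"dr":[0,0,0.12]},{"grip":1,"xyz":[0.01,-0.04,-0.01],"dr":[0,0,0.24]},{"grip":1,"xyz":[0.015,-0.06,-0.01],"dr":[0,0,0.36]},{"grip":1,"xyz":[0.02,-0.08,-0.01],"dr":[0,0,0.48]},{"grip":1,"xyz":[0.025,-0.1,-0.01],"dr":[0,0,0.6]},{"grip":1,"xyz":[0.03,-0.12,-0.01],"dr":[0,0,0.72]},{"grip":1,"xyz":[0.035,-0.14,-0.01],"dr":[0,0,0.84]},{"grip":1,"xyz":[0.04,-0.16,-0.01],"dr":[0,0,0.96]},{"grip":1,"xyz":[0.041,-0.18,-0.01],"dr":[0,0,1.08]},{"grip":1,"xyz":[0.041,-0.193,-0.01],"dr":[0,0,1.2]},{"grip":1,"xyz":[0.041,-0.193,-0.01],"dr":[0,0,1.32]},{"grip":1,"xyz":[0.041,-0.193,-0.01],"dr":[0,0,1.44]}]' 40
python3 -m jog '[{"grip":1,"xyz":[0,0,0.03],"dr":[0,0,0.07]},{"grip":1,"xyz":[0,0,0.07],"dr":[0,0,0.07]},{"grip":1,"xyz":[0,0,0.1],"dr":[0,0,0.07]},{"grip":1,"xyz":[0,0,0.125],"dr":[0,0,0.07]},{"grip":1,"xyz":[0,0.005,0.125],"dr":[0,0,0.07]},{"grip":1,"xyz":[0,0.013,0.125],"dr":[0,0,0.07]},{"grip":1,"xyz":[0,0.021,0.125],"dr":[0,0,0.07]},{"grip":1,"xyz":[0,0.027,0.125],"dr":[0,0,0.07]},{"grip":1,"xyz":[0,0.03,0.125],"dr":[0,0,0.07]}]' 40
```

```text
time: 27.63
eef_pos: [0.5231, -0.0536, 0.1786]
tcp_rot: [0.75, -0.661, -0.002, 0.001]
contact_force: [-0.3, -0.7, -0.0]
opening: -0.002
time: 28.38
eef_pos: [0.495, -0.0593, 0.058]
tcp_rot: [0.728, -0.686, 0.002, -0.001]
contact_force: [1.6, 0.3, -1.5]
opening: 0.003
```

```bash
python3 -m jog '[{"grip":1,"xyz":[0,0.002,0],"dr":[0,0,0]},{"grip":1,"xyz":[0,0.004,0],"dr":[0,0,0]},{"grip":1,"xyz":[0,0.005,0],"dr":[0,0,0]}]' 40
```

```text
time: 28.63
eef_pos: [0.4917, -0.0596, 0.0579]
tcp_rot: [0.728, -0.686, 0.003, -0.002]
contact_force: [5.7, 1.6, 0.0]
opening: 0.004
```

```bash
python3 -m jog '[{"grip":1,"xyz":[0,-0.012,0],"dr":[0,0,0]},{"grip":1,"xyz":[0,-0.02,-0.03],"dr":[0,0,0]},{"grip":0.3,"xyz":[0,-0.02,-0.07],"dr":[0,0,0]},{"grip":0.3,"xyz":[-0.02,-0.05,-0.1],"dr":[0,0,0]},{"grip":0.3,"xyz":[-0.04,-0.075,-0.11],"dr":[0,0,0]},{"grip":0.3,"xyz":[-0.06,-0.09,-0.11],"dr":[0,0,0]},{"grip":0.3,"xyz":[-0.06,-0.09,-0.11],"dr":[0,0,0]},{"grip":0.3,"xyz":[-0.06,-0.09,-0.11],"dr":[0,0,0]}]' 40
python3 -c "
from h import *
im,C=snap('wrist','w19'); 
for r in rolls(im,C,box=(0,0,512,250)): print(*r)
print(go([0.612,0.009,0.033],0.055+np.pi/2))"
```

```text
time: 29.3
eef_pos: [0.5761, 0.0068, 0.1661]
tcp_rot: [0.729, -0.685, -0.0, 0.001]
contact_force: [0.4, -0.5, -0.5]
opening: 0.704
487.0 210.0 0.5647 -0.2272 -1.522 0.062 0.037
21.0 151.0 0.5969 0.233 1.563 0.057 0.035
259.0 154.0 0.6027 0.0069 0.242 0.05 0.037
184.0 148.0 0.6108 0.0797 0.144 0.067 0.038
[array([-0.00059752, -0.03714947,  0.13232415]), array([ 0.00271205, -0.00060417,  0.00583562])]
```

View pics/w19.png

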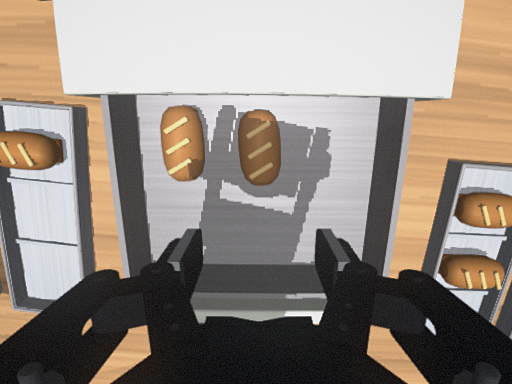

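```bash
python3 -m jog '[{"grip":0.3,"xyz":[0,-0.025,0.02],"dr":[0,0,0]},{"grip":0.3,"xyz":[-0.001,-0.034,0.05],"dr":[0,0,0]},{"grip":0.3,"xyz":[-0.001,-0.034,0.09],"dr":[0,0,0]},{"grip":0.3,"xyz":[-0.001,-0.034,0.12],"dr":[0,0,0]},{"grip":0.3,"xyz":[-0.001,-0.034,0.134],"dr":[0,0,0]},{"grip":0.3,"xyz":[-0.001,-0.034,0.134],"dr":[0,0,0]},{"grip":1,"xyz":[-0.001,-0.034,0.134],"dr":[0,0,0]},{"grip":1,"xyz":[-0.001,-0.034,0.134],"dr":[0,0,0]},{"grip":1,"xyz":[-0.001,-0.034,0.134],"dr":[0,0,0]},{"grip":1,"xyz":[-0.001,-0.034,0.134],"dr":[0,0,0]}]' 40
python3 -m jog '[{"grip":1,"xyz":[0,0,-0.03],"dr":[0,0,0]},{"grip":1,"xyz":[0,0,-0.07],"dr":[0,0,0]},{"grip":1,"xyz":[0,0,-0.11],"dr":[0,0,0]},{"grip":1,"xyz":[0,0,-0.14],"dr":[0,0,0]},{"grip":1,"xyz":[0,0,-0.14],"dr":[0,0,0]}]' 40
python3 -c "
from h import *
im,C=snap('wrist','w20'); 
print(go([0.505,-0.35,0.172],0.007))"
```

```text
time: 30.18
eef_pos: [0.6114, 0.0087, 0.0345]
tcp_rot: [0.728, -0.686, 0.002, -0.001]
contact_force: [-0.0, -0.2, -0.3]
opening: 0.459
time: 30.6
eef_pos: [0.6151, 0.0085, 0.183]
tcp_rot: [0.728, -0.686, 0.007, -0.005]
contact_force: [1.1, -0.1, 0.8]
opening: 0.463
[array([0.35155059, 0.12966894, 0.00668525]), array([-0.00731307, -0.01148432, -1.51796111])]
```

View pics/w20.png

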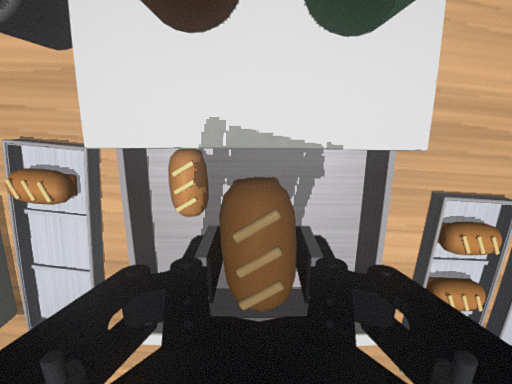

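The roll is held. Now to tray C's middle bay.

```bash
python3 -m jog '[{"grip":1,"xyz":[0.03,0.01,0.006],"dr":[-0.001,-0.001,-0.12]},{"grip":1,"xyz":[0.065,0.02,0.006],"dr":[-0.002,-0.002,-0.24]},{"grip":1,"xyz":[0.1,0.035,0.006],"dr":[-0.003,-0.003,-0.36]},{"grip":1,"xyz":[0.135,0.05,0.006],"dr":[-0.007,-0.011,-0.48]},{"grip":1,"xyz":[0.17,0.06,0.006],"dr":[-0.007,-0.011,-0.6]},{"grip":1,"xyz":[0.205,0.075,0.006],"dr":[-0.007,-0.011,-0.72]},{"grip":1,"xyz":[0.24,0.09,0.006],"dr":[-0.007,-0.011,-0.84]},{"grip":1,"xyz":[0.275,0.1,0.006],"dr":[-0.007,-0.011,-0.96]},{"grip":1,"xyz":[0.31,0.115,0.006],"dr":[-0.007,-0.011,-1.08]},{"grip":1,"xyz":[0.34,0.127,0.006],"dr":[-0.007,-0.011,-1.2]},{"grip":1,"xyz":[0.3515,0.13,0.006],"dr":[-0.007,-0.011,-1.32]},{"grip":1,"xyz":[0.3515,0.13,0.006],"dr":[-0.007,-0.011,-1.44]}]' 40
python3 -m jog '[{"grip":1,"xyz":[0,0,0],"dr":[0,0,-0.077]},{"grip":1,"xyz":[0,0,0],"dr":[0,0,-0.077]},{"grip":1,"xyz":[0,0,0],"dr":[0,0,-0.077]}]' 40
python3 -c "
from h import *
im,C=snap('wrist','w21')
cv2.imwrite('pics/z21.png',cv2.resize(im[120:320,110:400,::-1],None,fx=2.75,fy=3,interpolation=cv2.INTER_NEAREST))
q=proj(C,rect(.505,-.380,0.007)); print(((q-[110,120])*[2.75,3]).round(0))
st=ctrl.get_state();print(st['eef_pos'],st['tcp_rot'],st['opening'])
"
```

```text
time: 31.65
eef_pos: [0.4993, -0.3524, 0.1652]
tcp_rot: [0.999, -0.035, -0.007, -0.001]
contact_force: [-0.4, 0.1, -0.4]
opening: 0.459
time: 31.9
eef_pos: [0.5006, -0.3491, 0.1653]
tcp_rot: [1.0, 0.002, -0.007, -0.002]
contact_force: [-0.1, 0.6, -0.6]
opening: 0.464
[[ 89. 136.]
 [764. 136.]
 [115. 392.]
 [736. 394.]]
[ 0.50075303 -0.34904935  0.1655285 ] [ 0.99997598  0.00199799 -0.00644173 -0.00159875] 0.46635654832133716
```

View pics/z21.png

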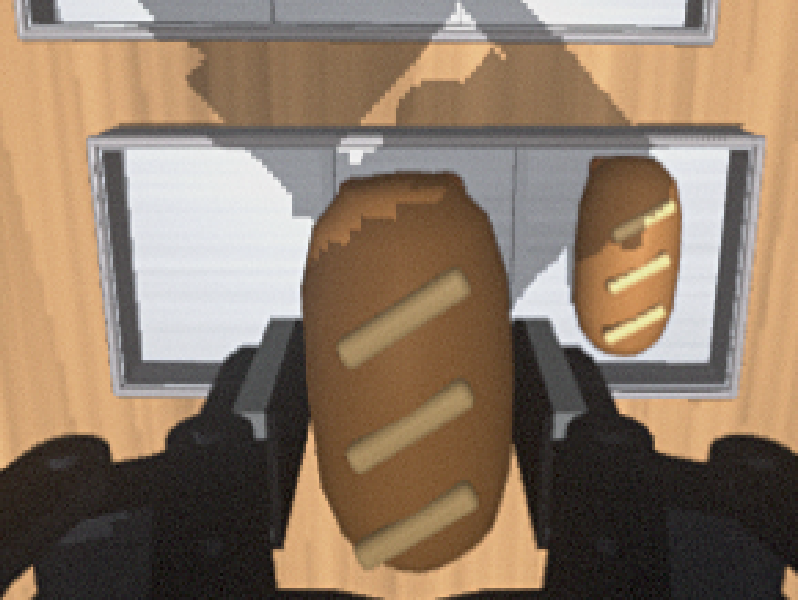

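```bash
python3 -c "
from h import *
C=cam('wrist');p=onz(C,[(255.5,177),(262.7,310.3)],0.171);print(p,p.mean(0),ctrl.get_state()['eef_pos'])
print(go([0.505,-0.380,0.019],0.007))
"
```

```text
[[ 0.49928896 -0.31189481  0.171     ]
 [ 0.50348714 -0.38925838  0.171     ]] [ 0.50138805 -0.35057659  0.171     ] [ 0.50075303 -0.34904935  0.1655285 ]
[array([0.00600908, 0.03143942, 0.14636268]), array([-0.0032426 ,  0.01287228, -0.00300389])]
```

```bash
python3 -m jog '[{"grip":1,"xyz":[0.005,0.02,0.03],"dr":[-0.003,0.012,0.03]},{"grip":1,"xyz":[0.0055,0.03,0.06],"dr":[-0.003,0.012,0.03]},{"grip":1,"xyz":[0.0055,0.03,0.1],"dr":[-0.003,0.012,0.03]},{"grip":1,"xyz":[0.0055,0.03,0.13],"dr":[-0.003,0.012,0.03]},{"grip":1,"xyz":[0.0055,0.03,0.145],"dr":[-0.003,0.012,0.03]},{"grip":1,"xyz":[0.0055,0.03,0.146],"dr":[-0.003,0.012,0.03]},{"grip":1,"xyz":[0.0055,0.03,0.146],"dr":[-0.003,0.012,0.03]}]' 40
python3 -m jog '[{"grip":0.4,"xyz":[0,0,0],"dr":[0,0,0]},{"grip":0.4,"xyz":[0,0,0],"dr":[0,0,0]},{"grip":0.4,"xyz":[0,0,0],"dr":[0,0,0]},{"grip":0.4,"xyz":[0,0,-0.03],"dr":[0,0,0]},{"grip":0.4,"xyz":[0,0,-0.07],"dr":[0,0,0]},{"grip":0.4,"xyz":[0,0,-0.11],"dr":[0,0,0]},{"grip":0.4,"xyz":[0,0,-0.15],"dr":[0,0,0]},{"grip":0.4,"xyz":[0,0,-0.15],"dr":[0,0,0]},{"grip":0.4,"xyz":[0,0,-0.15],"dr":[0,0,0]}]' 40
python3 -c "
from h import *
im,C=snap('wrist','w22'); print(*rolls(im,C,0.026,(150,100,350,250)),sep='\n'); print(tray(im,C,(40,100,420,250)));print(go([0.575,0.075,0.175],0.055+np.pi/2))"
```

```text
time: 32.53
eef_pos: [0.5051, -0.3787, 0.0196]
tcp_rot: [1.0, -0.012, -0.0, 0.0]
contact_force: [-0.1, -0.4, -0.8]
opening: 0.459
time: 33.28
eef_pos: [0.5069, -0.3808, 0.1756]
tcp_rot: [1.0, -0.012, 0.003, 0.004]
contact_force: [0.1, -0.2, -0.3]
opening: 0.599
[np.float64(255.0), np.float64(179.0), 0.5054, -0.3773, np.float32(1.529), 0.069, 0.035]
[np.float64(328.0), np.float64(166.0), 0.5816, -0.3738, np.float32(1.551), 0.068, 0.035]
(array([ 0.5041, -0.3796]), 0.0066, [0.099, 0.2516], array([  131,   126,   246,    98, 17324], dtype=int32))
[array([ 0.05835731, -0.45609969, -0.00413317]), array([ 7.74961673e-04, -4.95216988e-03,  1.49151486e+00])]
```

View pics/w22.png

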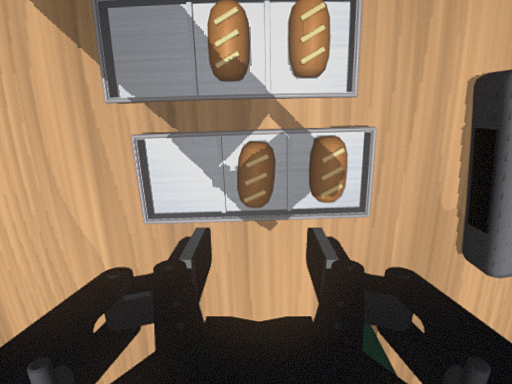

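Tray C holds two rolls at (256,175) and (328,170). The far one is about 5 mm off centre, within the play of its bay. The last roll goes to tray A.

```bash
python3 -m jog '[{"grip":0.3,"xyz":[0.005,-0.038,-0.005],"dr":[0,0,0.12]},{"grip":0.3,"xyz":[0.01,-0.076,-0.005],"dr":[0,0,0.24]},{"grip":0.3,"xyz":[0.015,-0.114,-0.005],"dr":[0,0,0.36]},{"grip":0.3,"xyz":[0.02,-0.152,-0.005],"dr":[0,0,0.48]},{"grip":0.3,"xyz":[0.025,-0.19,-0.005],"dr":[0,0,0.6]},{"grip":0.3,"xyz":[0.03,-0.228,-0.005],"dr":[0,0,0.72]},{"grip":0.3,"xyz":[0.035,-0.266,-0.005],"dr":[0,0,0.84]},{"grip":0.3,"xyz":[0.04,-0.304,-0.005],"dr":[0,0,0.96]},{"grip":0.3,"xyz":[0.045,-0.342,-0.005],"dr":[0,0,1.08]},{"grip":0.3,"xyz":[0.05,-0.38,-0.005],"dr":[0,0,1.2]},{"grip":0.3,"xyz":[0.055,-0.42,-0.005],"dr":[0,0,1.32]},{"grip":0.3,"xyz":[0.058,-0.45,-0.005],"dr":[0,0,1.44]}]' 40
python3 -m jog '[{"grip":0.3,"xyz":[0,0,0],"dr":[0,0,0.05]},{"grip":0.3,"xyz":[0,0,0],"dr":[0,0,0.05]},{"grip":0.3,"xyz":[0,0,0],"dr":[0,0,0.05]}]' 40
python3 -c "
from h import *
im,C=snap('wrist','w23'); 
for r in rolls(im,C,box=(0,0,512,250)): print(*r)
print(go([0.610,0.0795,0.032],0.055+np.pi/2))"
```

```text
time: 34.33
eef_pos: [0.5724, 0.0708, 0.1724]
tcp_rot: [0.749, -0.663, -0.001, 0.001]
contact_force: [-0.8, -0.5, -0.5]
opening: 0.702
time: 34.58
eef_pos: [0.5726, 0.0688, 0.1728]
tcp_rot: [0.735, -0.679, -0.001, 0.002]
contact_force: [-0.5, -0.2, -0.1]
opening: 0.704
78.0 146.0 0.597 0.2442 1.512 0.067 0.035
249.0 149.0 0.6031 0.0796 0.055 0.051 0.036
[array([-0.00855251, -0.03828857,  0.14109113]), array([ 0.0028905 , -0.00071266,  0.02302666])]
```

View pics/w23.png

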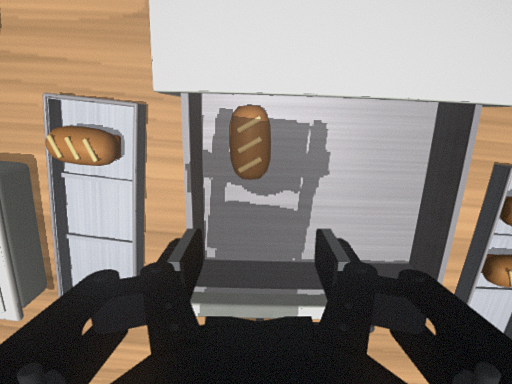

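```bash
python3 -m jog '[{"grip":0.3,"xyz":[-0.004,-0.025,0.02],"dr":[0,0,0.02]},{"grip":0.3,"xyz":[-0.0085,-0.037,0.05],"dr":[0,0,0.02]},{"grip":0.3,"xyz":[-0.0085,-0.037,0.09],"dr":[0,0,0.02]},{"grip":0.3,"xyz":[-0.0085,-0.037,0.125],"dr":[0,0,0.02]},{"grip":0.3,"xyz":[-0.0085,-0.037,0.141],"dr":[0,0,0.02]},{"grip":0.3,"xyz":[-0.0085,-0.037,0.141],"dr":[0,0,0.02]},{"grip":1,"xyz":[-0.0085,-0.037,0.141],"dr":[0,0,0.02]},{"grip":1,"xyz":[-0.0085,-0.037,0.141],"dr":[0,0,0.02]},{"grip":1,"xyz":[-0.0085,-0.037,0.141],"dr":[0,0,0.02]},{"grip":1,"xyz":[-0.0085,-0.037,0.141],"dr":[0,0,0.02]}]' 40
python3 -m jog '[{"grip":1,"xyz":[0,0,-0.03],"dr":[0,0,0]},{"grip":1,"xyz":[0,0,-0.07],"dr":[0,0,0]},{"grip":1,"xyz":[0,0,-0.11],"dr":[0,0,0]},{"grip":1,"xyz":[0,0,-0.14],"dr":[0,0,0]},{"grip":1,"xyz":[0,0,-0.14],"dr":[0,0,0]}]' 40
python3 -c "
from h import *
im,C=snap('wrist','w24'); snap('top','t24')
print(go([0.52,0.28,0.172],-0.045))"
```

```text
time: 35.47
eef_pos: [0.6109, 0.0794, 0.0353]
tcp_rot: [0.727, -0.687, 0.001, -0.001]
contact_force: [0.3, 0.0, -1.2]
opening: 0.455
time: 35.88
eef_pos: [0.6149, 0.0798, 0.1843]
tcp_rot: [0.727, -0.686, 0.007, -0.005]
contact_force: [1.8, -0.4, 0.9]
opening: 0.457
[array([-0.20504218,  0.07967093,  0.00418461]), array([-0.00352343, -0.00518139, -1.46854115])]
```

View pics/w24.png

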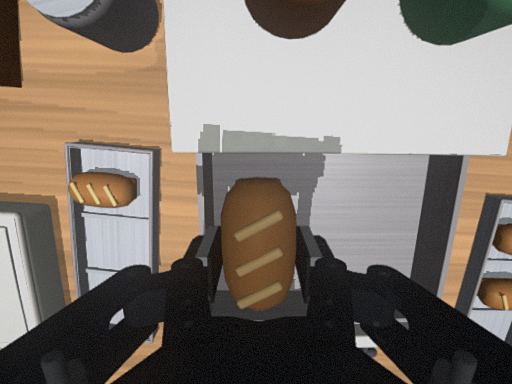

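```bash
python3 -m jog '[{"grip":1,"xyz":[-0.03,0.01,0.004],"dr":[0,0,-0.12]},{"grip":1,"xyz":[-0.06,0.02,0.004],"dr":[0,0,-0.24]},{"grip":1,"xyz":[-0.09,0.03,0.004],"dr":[-0.003,-0.003,-0.36]},{"grip":1,"xyz":[-0.12,0.045,0.004],"dr":[-0.003,-0.005,-0.48]},{"grip":1,"xyz":[-0.15,0.06,0.004],"dr":[-0.003,-0.005,-0.6]},{"grip":1,"xyz":[-0.18,0.07,0.004],"dr":[-0.003,-0.005,-0.72]},{"grip":1,"xyz":[-0.205,0.08,0.004],"dr":[-0.003,-0.005,-0.84]},{"grip":1,"xyz":[-0.205,0.08,0.004],"dr":[-0.003,-0.005,-0.96]},{"grip":1,"xyz":[-0.205,0.08,0.004],"dr":[-0.003,-0.005,-1.08]},{"grip":1,"xyz":[-0.205,0.08,0.004],"dr":[-0.003,-0.005,-1.2]},{"grip":1,"xyz":[-0.205,0.08,0.004],"dr":[-0.003,-0.005,-1.32]},{"grip":1,"xyz":[-0.205,0.08,0.004],"dr":[-0.003,-0.005,-1.44]}]' 40
python3 -m jog '[{"grip":1,"xyz":[0,0,0],"dr":[0,0,-0.028]},{"grip":1,"xyz":[0,0,0],"dr":[0,0,-0.028]},{"grip":1,"xyz":[0,0,0],"dr":[0,0,-0.028]}]' 40
python3 -c "
from h import *
im,C=snap('wrist','w25')
cv2.imwrite('pics/z25.png',cv2.resize(im[120:320,110:400,::-1],None,fx=2.75,fy=3,interpolation=cv2.INTER_NEAREST))
q=proj(C,rect(.5173,.2493,-.045)); print(((q-[110,120])*[2.75,3]).round(0))
st=ctrl.get_state();print(st['eef_pos'],st['tcp_rot'],st['opening'])
"
```

```text
time: 36.98
eef_pos: [0.5169, 0.2796, 0.1671]
tcp_rot: [0.999, -0.034, -0.005, 0.001]
contact_force: [0.4, -0.1, -0.3]
opening: 0.46
time: 37.23
eef_pos: [0.5174, 0.2796, 0.1677]
tcp_rot: [1.0, -0.023, -0.004, 0.0]
contact_force: [1.3, -0.4, -0.3]
opening: 0.455
[[ 81. 131.]
 [751. 131.]
 [108. 386.]
 [723. 387.]]
[0.51763704 0.27965025 0.16811239] [ 9.99719617e-01 -2.33647373e-02 -3.83773489e-03  2.20929421e-04] 0.45943859491825445
```

View pics/z25.png

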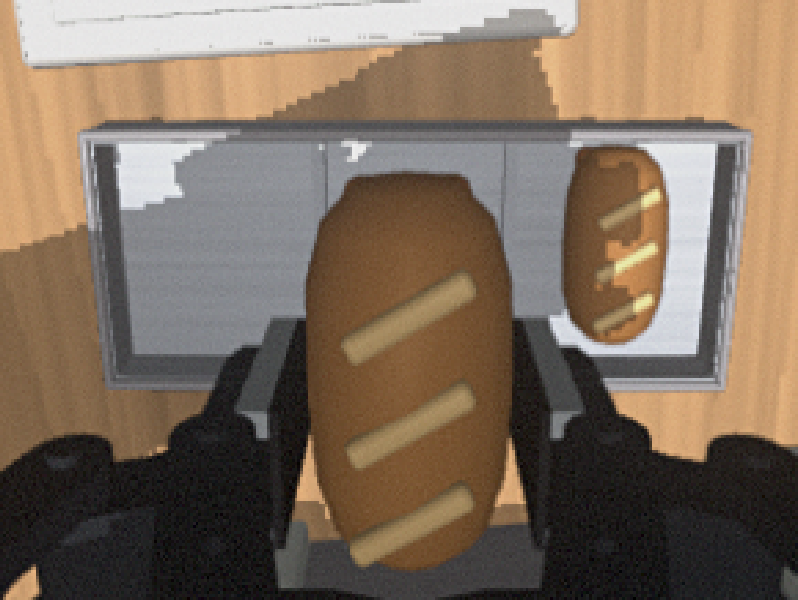

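Tray A's corners match the prediction within 1 px, so it is unmoved. I'll place the last roll.

```bash
python3 -c "
from h import *
print(go([0.5173,0.2505,0.020],-0.045))"
```

```text
[array([0.00216016, 0.02904218, 0.14811825]), array([ 0.00061443,  0.00766361, -0.00173406])]
```

```bash
python3 -m jog '[{"grip":1,"xyz":[0.002,0.02,0.03],"dr":[0,0.007,0.025]},{"grip":1,"xyz":[0.002,0.029,0.06],"dr":[0,0.007,0.025]},{"grip":1,"xyz":[0.002,0.029,0.1],"dr":[0,0.007,0.025]},{"grip":1,"xyz":[0.002,0.029,0.13],"dr":[0,0.007,0.025]},{"grip":1,"xyz":[0.002,0.029,0.1465],"dr":[0,0.007,0.025]},{"grip":1,"xyz":[0.002,0.029,0.1475],"dr":[0,0.007,0.025]},{"grip":1,"xyz":[0.002,0.029,0.1475],"dr":[0,0.007,0.025]}]' 40
python3 -m jog '[{"grip":0.4,"xyz":[0,0,0],"dr":[0,0,0]},{"grip":0.4,"xyz":[0,0,0],"dr":[0,0,0]},{"grip":0.4,"xyz":[0,0,0],"dr":[0,0,0]},{"grip":0.4,"xyz":[0,0,-0.03],"dr":[0,0,0]},{"grip":0.4,"xyz":[0,0,-0.07],"dr":[0,0,0]},{"grip":0.4,"xyz":[0,0,-0.11],"dr":[0,0,0]},{"grip":0.4,"xyz":[0,0,-0.15],"dr":[0,0,0]},{"grip":0.4,"xyz":[0,0,-0.17],"dr":[0,0,0]},{"grip":0.4,"xyz":[0,0,-0.17],"dr":[0,0,0]}]' 40
python3 -c "
from h import *
im,C=snap('wrist','w26'); print(*rolls(im,C,0.026,(150,100,350,250)),sep='\n'); print(tray(im,C,(40,100,420,250)));print(go([0.40,0.01,0.19],0.055))"
```

```text
time: 37.87
eef_pos: [0.5175, 0.2506, 0.0206]
tcp_rot: [0.999, -0.036, -0.0, 0.0]
contact_force: [-0.2, 0.8, -0.8]
opening: 0.455
time: 38.62
eef_pos: [0.5218, 0.2521, 0.2005]
tcp_rot: [0.999, -0.035, 0.008, -0.002]
contact_force: [0.3, -0.1, -0.1]
opening: 0.597
[np.float64(254.0), np.float64(170.0), 0.5176, 0.2517, np.float32(1.509), 0.067, 0.035]
[np.float64(318.0), np.float64(166.0), 0.5932, 0.2536, np.float32(1.541), 0.069, 0.036]
(array([0.5161, 0.2495]), -0.0433, [0.0993, 0.252], array([  138,   132,   225,    89, 14818], dtype=int32))
[array([-0.10287488,  0.24954221,  0.00500421]), array([-0.00267523, -0.01040748, -0.12577838])]
```

View pics/w26.png

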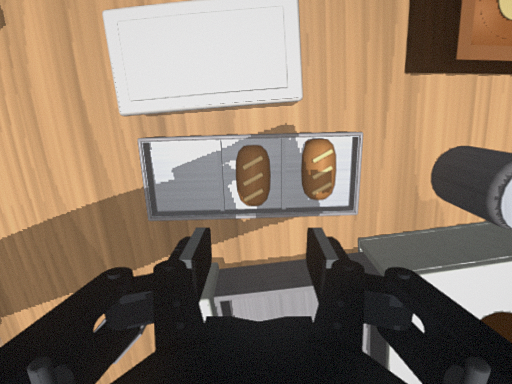

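All six are dealt, two per tray. Tray A's far roll sits about 7 mm off its bay's middle, towards +y. There is plenty of time, so I'll re-centre it with a small regrip.

```bash
python3 -c "
from h import *
print(go([0.5930,0.2505,0.0195],-0.03))"
```

```text
[array([ 0.07087903, -0.00343393,  0.17812887]), array([-0.00311316, -0.01027835, -0.0407792 ])]
```

```bash
python3 -m jog '[{"grip":0.4,"xyz":[0.06,0,0.04],"dr":[0,0,-0.03]},{"grip":0.4,"xyz":[0.07,0,0.07],"dr":[0,0,-0.035]},{"grip":0.4,"xyz":[0.07,0,0.08],"dr":[0,0,-0.035]},{"grip":0.4,"xyz":[0.07,0,0.08],"dr":[0,0,-0.035]},{"grip":0.4,"xyz":[0.07,0,0.08],"dr":[0,0,-0.035]}]' 20
python3 -c "
from h import *
print(go([0.5930,0.2505,0.0195],-0.035))"
```

```text
time: 39.08
eef_pos: [0.5858, 0.2453, 0.1085]
tcp_rot: [1.0, -0.018, -0.003, 0.001]
contact_force: [-0.2, 0.4, 0.4]
opening: 0.601
[array([ 0.00749623, -0.00565475,  0.08898343]), array([ 0.00169209,  0.00553166, -0.00142523])]
```

```bash
python3 -m jog '[{"grip":0.4,"xyz":[0.0075,-0.0055,0.03],"dr":[0,0.005,0]},{"grip":0.4,"xyz":[0.0075,-0.0055,0.06],"dr":[0,0.005,0]},{"grip":0.4,"xyz":[0.0075,-0.0055,0.08],"dr":[0,0.005,0]},{"grip":0.4,"xyz":[0.0075,-0.0055,0.088],"dr":[0,0.005,0]},{"grip":0.4,"xyz":[0.0075,-0.0055,0.088],"dr":[0,0.005,0]},{"grip":1,"xyz":[0.0075,-0.0055,0.088],"dr":[0,0.005,0]},{"grip":1,"xyz":[0.0075,-0.0055,0.088],"dr":[0,0.005,0]},{"grip":1,"xyz":[0.0075,-0.0055,0.088],"dr":[0,0.005,0]},{"grip":1,"xyz":[0.0075,-0.0055,0.084],"dr":[0,0.005,0]},{"grip":1,"xyz":[0.0075,-0.0015,0.084],"dr":[0,0.005,0]},{"grip":1,"xyz":[0.0075,0.0015,0.084],"dr":[0,0.005,0]},{"grip":1,"xyz":[0.0075,0.0015,0.086],"dr":[0,0.005,0]}]' 20
python3 -m jog '[{"grip":1,"xyz":[0,0,0.002],"dr":[0,0,0]},{"grip":0.4,"xyz":[0,0,0.002],"dr":[0,0,0]},{"grip":0.4,"xyz":[0,0,0.002],"dr":[0,0,0]},{"grip":0.4,"xyz":[0,0,0.002],"dr":[0,0,0]},{"grip":0.4,"xyz":[0,0,-0.03],"dr":[0,0,0]},{"grip":0.4,"xyz":[0,0,-0.07],"dr":[0,0,0]},{"grip":0.4,"xyz":[0,0,-0.11],"dr":[0,0,0]},{"grip":0.4,"xyz":[-0.03,-0.03,-0.15],"dr":[0,0,0]},{"grip":0.4,"xyz":[-0.04,-0.04,-0.15],"dr":[0,0,0]},{"grip":0.4,"xyz":[-0.04,-0.04,-0.15],"dr":[0,0,0]},{"grip":0.4,"xyz":[-0.04,-0.04,-0.15],"dr":[0,0,0]}]' 20
python3 -c "
from h import *
im,C=snap('wrist','w27'); print(*rolls(im,C,0.026,(100,100,350,290)),sep='\n'); print(tray(im,C,(40,100,420,290)));print(go([0.40,0.01,0.19],0.055))"
```

```text
time: 40.08
eef_pos: [0.5962, 0.2436, 0.027]
tcp_rot: [1.0, -0.018, 0.004, -0.0]
contact_force: [-0.4, -0.4, -0.2]
opening: 0.46
time: 41.0
eef_pos: [0.5558, 0.2866, 0.1769]
tcp_rot: [1.0, -0.017, 0.004, -0.0]
contact_force: [-0.5, -0.2, -0.3]
opening: 0.598
[np.float64(293.0), np.float64(216.0), 0.5953, 0.2447, np.float32(-1.554), 0.07, 0.036]
[np.float64(223.0), np.float64(211.0), 0.5182, 0.2501, np.float32(1.535), 0.069, 0.037]
(array([0.5444, 0.2254]), -0.0374, [0.1527, 0.416], array([   79,   165,   341,   125, 22291], dtype=int32))
[array([-0.14589816,  0.28096418, -0.01547265]), array([ 0.00066767, -0.00641435, -0.08965092])]
```

View pics/w27.png

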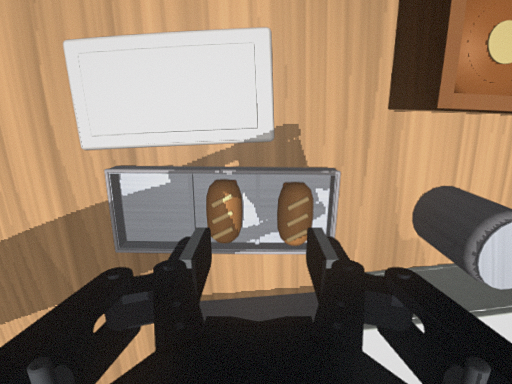

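The roll is now at (0.595, 0.245), against a bay middle of (0.593, 0.246). I'll do the same for tray C's far roll, which was about 6 mm off.

```bash
python3 -c "
from h import *
print(go([0.5810,-0.345,0.165],0.005))"
```

```text
[array([0.0471266 , 0.62947071, 0.01090237]), array([ 0.00050699, -0.00642731, -0.03965109])]
```

```bash
python3 -m jog '[{"grip":0.4,"xyz":[0.003,0.04,0],"dr":[0,0,0]},{"grip":0.4,"xyz":[0.006,0.08,0],"dr":[0,0,0]},{"grip":0.4,"xyz":[0.009,0.12,0],"dr":[0,0,0]},{"grip":0.4,"xyz":[0.012,0.16,0],"dr":[0,0,0]},{"grip":0.4,"xyz":[0.015,0.2,0],"dr":[0,0,-0.02]},{"grip":0.4,"xyz":[0.018,0.24,0],"dr":[0,0,-0.04]},{"grip":0.4,"xyz":[0.021,0.28,0],"dr":[0,0,-0.04]},{"grip":0.4,"xyz":[0.024,0.32,0],"dr":[0,0,-0.04]},{"grip":0.4,"xyz":[0.027,0.36,0],"dr":[0,0,-0.04]},{"grip":0.4,"xyz":[0.03,0.4,0],"dr":[0,0,-0.04]},{"grip":0.4,"xyz":[0.033,0.44,0],"dr":[0,0,-0.04]},{"grip":0.4,"xyz":[0.036,0.48,0],"dr":[0,0,-0.04]}]' 20
python3 -m jog '[{"grip":0.4,"xyz":[0.003,0.04,0],"dr":[0,0,0]},{"grip":0.4,"xyz":[0.006,0.08,0],"dr":[0,0,0]},{"grip":0.4,"xyz":[0.009,0.12,0],"dr":[0,0,0]},{"grip":0.4,"xyz":[0.011,0.15,0],"dr":[0,0,0]},{"grip":0.4,"xyz":[0.011,0.15,0],"dr":[0,0,0]},{"grip":0.4,"xyz":[0.011,0.15,0],"dr":[0,0,0]},{"grip":0.4,"xyz":[0.011,0.15,0],"dr":[0,0,0]}]' 20
python3 -c "
from h import *
im,C=snap('wrist','w28'); print(*rolls(im,C,0.026,(100,0,350,290)),sep='\n'); print(tray(im,C,(40,130,320,290)));print(proj(C,rect(.505,-.380,.007)).round())
print(ctrl.get_state()['eef_pos'])"
```

```text
time: 42.05
eef_pos: [0.5735, -0.1982, 0.1737]
tcp_rot: [1.0, 0.001, 0.002, -0.001]
contact_force: [0.5, 0.9, -0.5]
opening: 0.598
time: 42.63
eef_pos: [0.5854, -0.3452, 0.1739]
tcp_rot: [1.0, 0.002, 0.002, -0.001]
contact_force: [0.0, 0.6, 0.8]
opening: 0.596
[np.float64(185.0), np.float64(210.0), 0.5058, -0.3782, np.float32(1.487), 0.07, 0.037]
[np.float64(252.0), np.float64(204.0), 0.5814, -0.3737, np.float32(-1.569), 0.07, 0.037]
[np.float64(153.0), np.float64(88.0), 0.4816, -0.2481, np.float32(1.507), 0.068, 0.037]
[np.float64(232.0), np.float64(84.0), 0.5593, -0.2459, np.float32(1.568), 0.069, 0.037]
(array([ 0.5004, -0.4041]), 0.0064, [0.1524, 0.2608], array([   64,   163,   237,   127, 19305], dtype=int32))
[[ 65. 168.]
 [300. 167.]
 [ 80. 250.]
 [297. 250.]]
[ 0.58577122 -0.34445571  0.17441641]
```

View pics/w28.png

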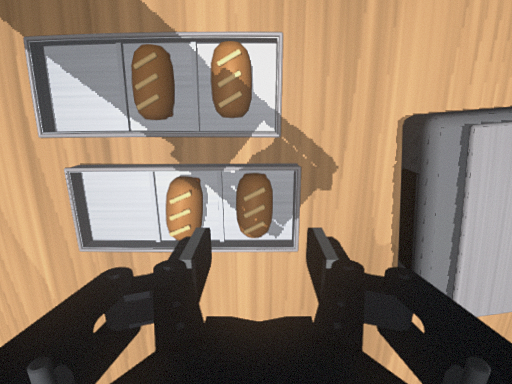

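```bash
python3 -c "
from h import *
print(go([0.5812,-0.376,0.0195],0.003))"
```

```text
[array([-0.00540417,  0.03185047,  0.15482692]), array([-0.00210444, -0.00452805,  0.00116952])]
```

```bash
python3 -m jog '[{"grip":0.4,"xyz":[-0.0035,0.02,0.03],"dr":[0,0,0]},{"grip":0.4,"xyz":[-0.0035,0.032,0.07],"dr":[0,0,0]},{"grip":0.4,"xyz":[-0.0035,0.032,0.11],"dr":[0,0,0]},{"grip":0.4,"xyz":[-0.0035,0.032,0.14],"dr":[0,0,0]},{"grip":0.4,"xyz":[-0.0035,0.032,0.154],"dr":[0,0,0]},{"grip":0.4,"xyz":[-0.0035,0.032,0.154],"dr":[0,0,0]},{"grip":1,"xyz":[-0.0035,0.032,0.154],"dr":[0,0,0]},{"grip":1,"xyz":[-0.0035,0.032,0.154],"dr":[0,0,0]},{"grip":1,"xyz":[-0.0035,0.032,0.154],"dr":[0,0,0]},{"grip":1,"xyz":[-0.0035,0.032,0.151],"dr":[0,0,0]},{"grip":1,"xyz":[-0.0035,0.035,0.151],"dr":[0,0,0]},{"grip":1,"xyz":[-0.0035,0.037,0.151],"dr":[0,0,0]}]' 20
python3 -m jog '[{"grip":1,"xyz":[0,0,0.003],"dr":[0,0,0]},{"grip":0.4,"xyz":[0,0,0.003],"dr":[0,0,0]},{"grip":0.4,"xyz":[0,0,0.003],"dr":[0,0,0]},{"grip":0.4,"xyz":[0,0,0.003],"dr":[0,0,0]},{"grip":0.4,"xyz":[0,0,-0.03],"dr":[0,0,0]},{"grip":0.4,"xyz":[0,0,-0.07],"dr":[0,0,0]},{"grip":0.4,"xyz":[0,0,-0.11],"dr":[0,0,0]},{"grip":0.4,"xyz":[-0.03,-0.04,-0.15],"dr":[0,0,0]},{"grip":0.4,"xyz":[-0.03,-0.08,-0.15],"dr":[0,0,0]},{"grip":0.4,"xyz":[-0.03,-0.1,-0.15],"dr":[0,0,0]},{"grip":0.4,"xyz":[-0.03,-0.1,-0.15],"dr":[0,0,0]},{"grip":0.4,"xyz":[-0.03,-0.1,-0.15],"dr":[0,0,0]}]' 20
python3 -c "
from h import *
im,C=snap('wrist','w29'); print(*rolls(im,C,0.026,(100,100,350,340)),sep='\n'); 
print(ctrl.get_state()['eef_pos'],go([0.5595,-0.249,0.0195],0.0))"
```

```text
time: 43.68
eef_pos: [0.5849, -0.3831, 0.0269]
tcp_rot: [1.0, 0.002, 0.004, 0.001]
contact_force: [0.3, -0.4, -0.8]
opening: 0.462
time: 44.68
eef_pos: [0.5529, -0.281, 0.1757]
tcp_rot: [1.0, 0.003, 0.004, 0.0]
contact_force: [0.1, 1.1, -0.1]
opening: 0.603
[np.float64(284.0), np.float64(265.0), 0.5837, -0.3829, np.float32(-1.554), 0.072, 0.036]
[np.float64(219.0), np.float64(263.0), 0.5102, -0.3806, np.float32(1.428), 0.072, 0.027]
[np.float64(190.0), np.float64(141.0), 0.4838, -0.2402, np.float32(-1.519), 0.049, 0.034]
[np.float64(263.0), np.float64(146.0), 0.5585, -0.2472, np.float32(-1.544), 0.067, 0.037]
[ 0.5529019  -0.2821392   0.17520751] [array([ 0.00565582, -0.03323936,  0.15572324]), array([ 0.00085833, -0.00721637,  0.00546629])]
```

View pics/w29.png

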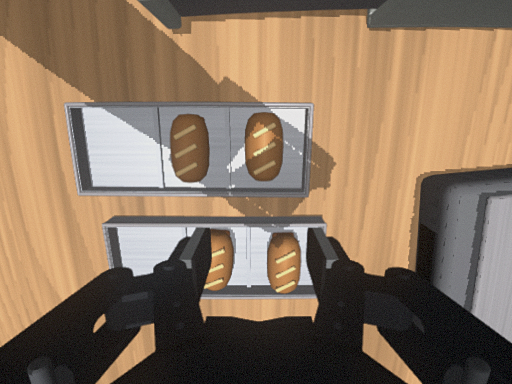

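Everything is dealt and centred to within a few mm. Next I move above the handle to push the drawer home.

```bash
python3 -c "
from h import *
print(go([0.44,-0.025,0.18],0.055))"
```

```text
[array([-0.11145632, -0.25774785, -0.005823  ]), array([ 0.00105654, -0.00719077, -0.04953346])]
```

```bash
python3 -m jog '[{"grip":0.7,"xyz":[-0.01,-0.037,0],"dr":[0,0,0]},{"grip":0.7,"xyz":[-0.02,-0.074,0],"dr":[0,0,0]},{"grip":0.7,"xyz":[-0.035,-0.11,0],"dr":[0,0,-0.05]},{"grip":0.7,"xyz":[-0.05,-0.145,0],"dr":[0,0,-0.05]},{"grip":0.7,"xyz":[-0.07,-0.18,0],"dr":[0,0,-0.05]},{"grip":0.7,"xyz":[-0.09,-0.215,0],"dr":[0,0,-0.05]},{"grip":0.7,"xyz":[-0.11,-0.25,0],"dr":[0,0,-0.05]},{"grip":0.7,"xyz":[-0.112,-0.258,0],"dr":[0,0,-0.05]},{"grip":0.7,"xyz":[-0.112,-0.258,0],"dr":[0,0,-0.05]},{"grip":0.7,"xyz":[-0.112,-0.258,0],"dr":[0,0,-0.05]}]' 40
python3 -c "
from h import *
im,C=snap('wrist','w30'); print(ctrl.get_state()['eef_pos'])"
```

```text
time: 45.57
eef_pos: [0.4406, -0.0258, 0.1744]
tcp_rot: [1.0, 0.027, 0.004, 0.001]
contact_force: [0.1, -0.8, -0.2]
opening: 0.304
[ 0.44082367 -0.02622033  0.17451824]
```

View pics/w30.png

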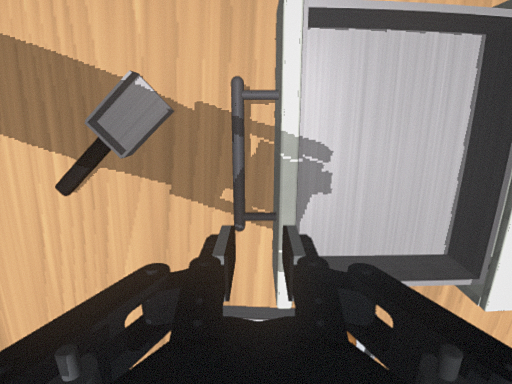

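The drawer is empty. The handle bar runs from (237,80) to (240,227).

```bash
python3 -c "
from h import *
C=cam('wrist');p=onz(C,[(237.5,80),(240,227),(238.7,153)],0.062);print(p)
print(go([p[2][0]+.001,p[2][1],0.046],0.055))"
```

```text
[[ 0.4189967   0.06726604  0.062     ]
 [ 0.42604239 -0.06564369  0.062     ]
 [ 0.4222945   0.00552128  0.062     ]]
[array([-0.01678918, -0.0327959 ,  0.12835222]), array([ 0.00128844, -0.00761087, -0.00164727])]
```

```bash
python3 -m jog '[{"grip":0.7,"xyz":[-0.016,-0.026,0.02],"dr":[0,-0.005,0]},{"grip":0.7,"xyz":[-0.0165,-0.026,0.05],"dr":[0,-0.006,0]},{"grip":0.7,"xyz":[-0.0165,-0.026,0.08],"dr":[0,-0.006,0]},{"grip":0.7,"xyz":[-0.0165,-0.026,0.11],"dr":[0,-0.006,0]},{"grip":0.7,"xyz":[-0.0165,-0.026,0.127],"dr":[0,-0.006,0]},{"grip":0.7,"xyz":[-0.0165,-0.026,0.127],"dr":[0,-0.006,0]},{"grip":0.7,"xyz":[-0.0165,-0.026,0.127],"dr":[0,-0.006,0]}]' 40
python3 -m jog '[{"grip":1,"xyz":[0,0,0],"dr":[0,0,0]},{"grip":1,"xyz":[0,0,0],"dr":[0,0,0]},{"grip":1,"xyz":[0,0,0],"dr":[0,0,0]},{"grip":1,"xyz":[0,0,0],"dr":[0,0,0]}]' 40
```

```text
time: 46.2
eef_pos: [0.426, -0.002, 0.0481]
tcp_rot: [1.0, 0.026, 0.002, 0.001]
contact_force: [0.3, -0.3, 0.8]
opening: 0.302
time: 46.53
eef_pos: [0.4241, -0.0016, 0.0479]
tcp_rot: [1.0, 0.027, 0.002, 0.002]
contact_force: [2.0, -5.9, 2.8]
opening: 0.111
```

```bash
python3 -m jog '[{"grip":1,"xyz":[0.01,0,0],"dr":[0,0,0]},{"grip":1,"xyz":[0.025,0,0],"dr":[0,0,0]},{"grip":1,"xyz":[0.045,0,0],"dr":[0,0,0]},{"grip":1,"xyz":[0.065,0,0],"dr":[0,0,0]},{"grip":1,"xyz":[0.085,0,0],"dr":[0,0,0]},{"grip":1,"xyz":[0.105,0,0],"dr":[0,0,0]},{"grip":1,"xyz":[0.125,0,0],"dr":[0,0,0]},{"grip":1,"xyz":[0.14,0,0],"dr":[0,0,0]},{"grip":1,"xyz":[0.15,0,0],"dr":[0,0,0]},{"grip":1,"xyz":[0.16,0,0],"dr":[0,0,0]},{"grip":1,"xyz":[0.168,0,0],"dr":[0,0,0]},{"grip":1,"xyz":[0.172,0,0],"dr":[0,0,0]}]' 40
python3 -m jog '[{"grip":1,"xyz":[0.004,0,0],"dr":[0,0,0]},{"grip":1,"xyz":[0.008,0,0],"dr":[0,0,0]},{"grip":1,"xyz":[0.011,0,0],"dr":[0,0,0]},{"grip":1,"xyz":[0.013,0,0],"dr":[0,0,0]}]' 40
```

```text
time: 47.53
eef_pos: [0.5956, 0.0072, 0.0479]
tcp_rot: [1.0, 0.027, 0.001, 0.002]
contact_force: [-0.8, -7.0, 6.2]
opening: 0.107
time: 47.87
eef_pos: [0.6064, 0.0078, 0.0478]
tcp_rot: [1.0, 0.027, -0.002, 0.002]
contact_force: [-9.6, -7.5, 11.2]
opening: 0.11
```

```bash
python3 -m jog '[{"grip":1,"xyz":[0.002,0,0],"dr":[0,0,0]},{"grip":1,"xyz":[0.004,0,0],"dr":[0,0,0]},{"grip":1,"xyz":[0.004,0,0],"dr":[0,0,0]}]' 40
```

```text
time: 48.12
eef_pos: [0.6063, 0.0078, 0.0478]
tcp_rot: [1.0, 0.028, -0.008, 0.002]
contact_force: [-17.8, -8.6, 18.8]
opening: 0.106
```

The drawer is hard against its home stop: no further travel, 18 N. I'll release, rise and swing clear for the final views.

```bash
python3 -m jog '[{"grip":0.7,"xyz":[-0.003,0,0],"dr":[0,0,0]},{"grip":0.7,"xyz":[-0.004,0,0],"dr":[0,0,0]},{"grip":0.7,"xyz":[-0.004,0,0],"dr":[0,0,0]},{"grip":0.7,"xyz":[-0.004,0,-0.03],"dr":[0,0,0]},{"grip":0.7,"xyz":[-0.004,0,-0.07],"dr":[0,0,0]},{"grip":0.7,"xyz":[-0.004,0,-0.11],"dr":[0,0,0]},{"grip":0.7,"xyz":[-0.004,0,-0.14],"dr":[0,0,0]},{"grip":0.7,"xyz":[-0.004,0,-0.14],"dr":[0,0,0]},{"grip":0.7,"xyz":[-0.004,0,-0.14],"dr":[0,0,0]}]' 40
python3 -c "
from h import *
im,C=snap('wrist','w31');print(onz(C,[(261,180)],0.062)); print(go([0.33,-0.55,0.25],0.055))"
```

```text
time: 48.87
eef_pos: [0.6078, 0.0101, 0.1891]
tcp_rot: [1.0, 0.027, 0.002, 0.0]
contact_force: [0.3, -0.0, -1.1]
opening: 0.304
[[0.61050287 0.01476627 0.062     ]]
[array([-0.30627857,  0.54459314, -0.06344002]), array([-0.00033624,  0.00100788, -0.00108797])]
```

View pics/w31.png

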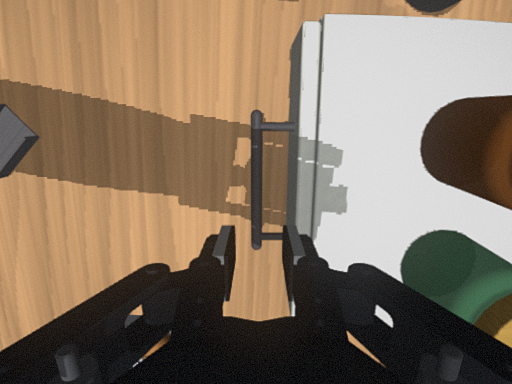

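The drawer front is now flush against the cabinet. The dark gap seen at the start is gone.

```bash
python3 -m jog '[{"grip":0.7,"xyz":[-0.3,0.54,-0.06],"dr":[0,0,0]},{"grip":0.7,"xyz":[-0.3,0.54,-0.06],"dr":[0,0,0]},{"grip":0.7,"xyz":[-0.3,0.54,-0.06],"dr":[0,0,0]},{"grip":0.7,"xyz":[-0.3,0.54,-0.06],"dr":[0,0,0]},{"grip":0.7,"xyz":[-0.3,0.54,-0.06],"dr":[0,0,0]},{"grip":0.7,"xyz":[-0.3,0.54,-0.06],"dr":[0,0,0]},{"grip":0.7,"xyz":[-0.3,0.54,-0.06],"dr":[0,0,0]},{"grip":0.7,"xyz":[-0.3,0.54,-0.06],"dr":[0,0,0]},{"grip":0.7,"xyz":[-0.3,0.54,-0.06],"dr":[0,0,0]},{"grip":0.7,"xyz":[-0.3,0.54,-0.06],"dr":[0,0,0]},{"grip":0.7,"xyz":[-0.3,0.54,-0.06],"dr":[0,0,0]},{"grip":0.7,"xyz":[-0.3,0.54,-0.06],"dr":[0,0,0]}]' 40
python3 -m jog '[{"grip":0.7,"xyz":[-0.06,0.11,0],"dr":[0,0,0]},{"grip":0.7,"xyz":[-0.06,0.11,0],"dr":[0,0,0]},{"grip":0.7,"xyz":[-0.06,0.11,0],"dr":[0,0,0]},{"grip":0.7,"xyz":[-0.06,0.11,0],"dr":[0,0,0]},{"grip":0.7,"xyz":[-0.06,0.11,0],"dr":[0,0,0]}]' 40
python3 - <<'E'
from h import *
im,C=snap('top','t32'); snap('scene','s32')
tr=dict(A=(.5173,.2493,-.045),B=(.483,-.2515,0),C=(.505,-.380,.007))
for k in "ABC":
    x,y,w=tr[k]
    print(k,tray(im,C,BOX[k])[:3])
    for r in rolls(im,C,0.026,BOX[k],60):
        d=np.array([r[2]-x,r[3]-y]); c,s=np.cos(w),np.sin(w)
        print('  roll local',(c*d[0]+s*d[1]).round(4),(-s*d[0]+c*d[1]).round(4),r[4:])
print('tub',tray(im,C,BOX['tub'],.062)[:3])
cv2.imwrite('pics/z32.png',cv2.resize(im[90:300,90:410,::-1],None,fx=2.5,fy=2.8,interpolation=cv2.INTER_CUBIC))
E
```

```text
time: 49.92
eef_pos: [0.3872, -0.4374, 0.2319]
tcp_rot: [1.0, 0.027, -0.001, -0.003]
contact_force: [0.7, 0.2, -0.2]
opening: 0.301
time: 50.33
eef_pos: [0.3334, -0.5505, 0.2312]
tcp_rot: [1.0, 0.025, -0.001, -0.003]
contact_force: [-1.0, 0.8, -0.2]
opening: 0.304
A (array([0.5163, 0.2476]), -0.0473, [0.1033, 0.2543])
  roll local -0.0004 0.003 [np.float32(-1.539), 0.068, 0.035]
  roll local 0.0788 0.001 [np.float32(1.502), 0.07, 0.036]
B (array([ 0.4819, -0.2492]), -0.002, [0.1025, 0.2534])
  roll local 0.0002 0.0018 [np.float32(-1.54), 0.065, 0.035]
  roll local 0.075 0.0045 [np.float32(-1.539), 0.068, 0.033]
C (array([ 0.5178, -0.3804]), 0.0079, [0.1061, 0.2533])
  roll local 0.0142 -0.0009 [np.float32(1.528), 0.067, 0.036]
  roll local 0.0935 -0.0051 [np.float32(-1.539), 0.07, 0.033]
tub (array([0.4814, 0.3671]), 0.007, [0.1122, 0.1802])
```

View pics/z32.png

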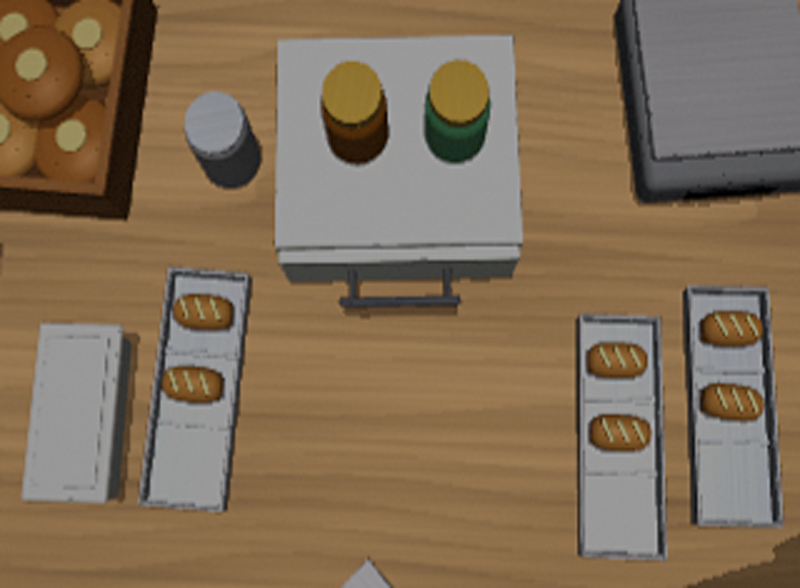

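View pics/s32.png

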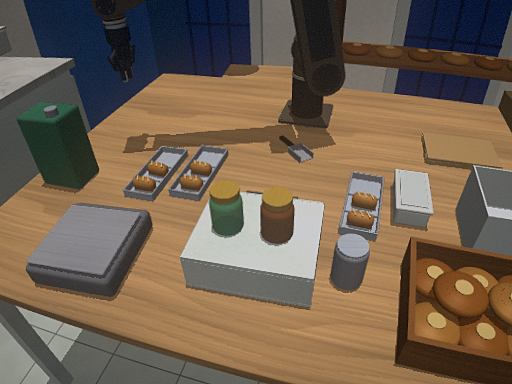

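The final top view shows two rolls in each tray, the drawer flush, and the tub, jars and can where they stood. Tray C now reads about 13 mm further along x, which fits the announced knock. Its rolls moved with it and still lie within about 5 mm of their bay middles, so I'm handing in.

```bash
python3 -c "
from plant import ctrl
print(ctrl.get_state()['time'], ctrl.sign_off())"
```

```text
the job is handed in; nothing more can be done
50.4333 None
```

The job is handed in at 50.4 s. All six rolls are dealt and the empty drawer is pushed fully home.

**Drawer out:** I pulled it to its stop by the handle. It crept in about 9 mm twice while I picked rolls, and I drew it back to the stop both times. The fourth roll was lifted while the drawer was still about 9 mm short of its stop.

**Dealing:** Three trays were out: A on the left, B on the right nearest the cabinet, and C at far right. I dealt B, C, A in each of two rounds, using each tray's far bay, then its middle bay. Afterwards I re-centred the far rolls in A and C inside their own bays.

**Drawer home:** I pushed the empty drawer in until it stopped moving, at 18 N. The last wrist and top views show its front flush with the cabinet.

**Last checks:** Each tray holds two rolls, within about 5 mm of the bay middles. The tub, jars and can appear where they stood; I measured the tub and judged the jars and can by eye.

**What disagreed:**
- **Tray C moved:** in the final view it stood about 13 mm further along x than before. I took this to be the announced knock; its rolls moved with it and are still in place.
- **Tray width:** the top-camera readings came out up to 10 mm over the given 96 mm because the outer walls show. I used the rim corners in the wrist view to place the rolls instead.

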